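Kit the bearing tray and hold it level at the inspection stand

ROBOT

A 7-joint arm with a two-finger parallel gripper is mounted at the origin on the work surface. World frame = base frame: x ahead of the robot, y to its left, z up, the work surface at z = 0. Lengths are in m, angles in rad, forces in N, time in s.
With the tool pointing down it reaches from about 0.4 to 0.85 m from the base axis. Payload 10.4 kg.
Tool frame: the origin (TCP) lies at the very end of the fingers, on their centre line; the grasp point (between the pads) lies 19 mm behind it; z points along the fingers, y is the direction in which the jaws open and shut (so a half turn about z gives the same grasp; the last joint's range is limited). The gripper opens to 87 mm and grips with 3 to 60 N. Pads are 19 mm wide; open, the fingers measure 117 mm over their backs; the gripper's body (75 mm by 190 mm) begins 51 mm behind the grasp point.
Start: joints at [-0.023, 0.332, -0.065, 1.46, 0.022, 1.35, -0.088], TCP at [0.625, 0, 0.183] pointing down, gripper open.
Joint ranges: [-2.6, 2.6], [-0.5, 2.12], [-1.47, 1.34], [0.16, 2.42], [-1.27, 4.41], [0.06, 2.06], [-2.6, 2.6]. Speed limits (rad/s): [2.22, 2.22, 2.79, 2.79, 3.14, 3.14, 3.14].

INTERFACE

Orientations are given as [roll, pitch, yaw] about the fixed x, y, z axes, in that order (R = Rz(yaw) Ry(pitch) Rx(roll)).
In Python, from cell import arm, imaging gives the robot as it stands.
- The arm moves only by the tool apply_moves, never from a script. Its argument "series" is a list of rows, each a list of 7 numbers: the shift along the tool's x, y, z in mm, then the turn, a rotation vector about the tool's x, y, z in rad, then the finger opening in mm, from 0 to 87. A call has 1 to 20 rows; each row shifts and turns the commanded pose from where the row before left it, along the tool's axes as they then stand; what a row does not reach is not made up. A row lasts 1/8 s, in which the tool goes at most 62.5 mm and 10.7 degrees, less where a joint would pass 70% of its speed; a pose out of reach is approached as far as the arm can. A call is refused whole if a number of a shift passes 62.5 or a number of a turn 0.188, either way. A call with a gripper value outside its range is refused whole. The fingers move at their own pace and stop on an object; the grip force is fixed at half the most. Time passes only in rows, so rows that do not move let the fingers close. It gives the time, the measured TCP pose, the force and the opening at its end, in the units of the state.
- arm.get_obs(): the state, without advancing time (a new reading comes with each control period).
- imaging.camera(name): name is "scene" or "side" or "wrist"; returns (picture, depth): 480x640x3 uint8, red, green, blue; 480x640 float32, m along the optical axis (not along the pixel's ray), 0 where there is no reading.
- imaging.camera_info(name): a dict with "fx", "fy", "cx", "cy" (pixels), "pose" (4x4, takes a point from camera to world coordinates). Camera axes: x right, y up, looking along -z (the intrinsics and any distortion apply to the point x, -y, -z); pixel columns grow to the right and rows downward; lengths in m; the calibration is good to about 2 mm. A picture is of the moment at which its call begins: read the wrist's pose just before it. camera_info takes no time and is no camera call; for the wrist camera it gives the pose at the moment of the call.
- arm.finish_job(): hands the job in, once; it reports no verdict.
The state is a dict: "t": time; "q": joint angles; "qvel": joint speeds; "joint_efforts": joint torques, N m; "eef_pos": TCP position; "eef_rot": TCP orientation; "wrist_force": force on the tool from outside, world axes, zero at the start; "ft_torque": the same for the moment, N m; "opening": finger opening in m.
Only numpy, scipy, OpenCV 4.12 (cv2) and the standard library are available. Lean on these libraries where they do the work, as an engineer would, in place of code of your own. Each camera call takes 0.05 s, during which the arm holds its last target.

TASK

Complete the fan-bearing kit: put the middle-sized of the three spacer sleeves down over the brass peg of the white tray, let go of it, then lift the tray by its black post and carry it, without the loose steel ball leaving its pocket, to the inspection stand. Finish while holding the tray still and level in the air, centred over the stand's round pad, with the tray's underside at the height of the middle of the orange collar; keep your grip on it and do not put it down. Keep the tray close to level all the way and do not shift the other things on the bench, the two other sleeves and the orange collar included.

Things in the scene. Friction and masses are not known exactly. Their poses are not given: they have to be found in the camera images.
- tray: White plastic kit tray, 170 mm long (its x) by 70 mm wide (its y), slab 6 mm thick, about 0.2 kg, lying on the bench. Origin: centre of its underside, z up. In its middle stands a black rectangular grip post, 28 mm along x, 14 mm along y, from the slab up to 60 mm above the underside: grasp it across its 14 mm. At x = +60 mm is the ball's pocket, at x = -60 mm the brass peg.
- post_top (a point): Centre of the top of the tray's grip post, 60 mm above the underside.
- peg_foot (a point): Foot of the tray's brass peg, on the slab's upper face (6 mm above the underside). The peg is 9 mm in diameter, stands 25 mm tall above the slab and has a tapered tip.
- pocket (a point): Where the ball's centre rests, 17 mm above the tray's underside. The pocket is a black ring 9 mm in inner radius and only 2.5 mm tall, so the ball has about 2 mm of play and rolls out if the tray is tipped by more than about 35 degrees or jerked.
- ball_center (a point): Centre of the loose steel ball, 22 mm in diameter, 43 g, which lies in the tray's pocket.
- sleeve_middle: The middle-sized plain aluminium spacer sleeve, standing upright: outer diameter 26 mm, bore 14 mm, height 22 mm. Origin: centre of its lower end, z up along the bore. This is the one to use.
- sleeve_small: Look-alike sleeve, outer diameter 20 mm, bore 7 mm, height 22 mm; origin as above. Leave it.
- sleeve_large: Look-alike sleeve, outer diameter 32 mm, bore 20 mm, height 22 mm; origin as above. Leave it.
- stand: Fixed inspection stand. Origin: centre of the underside of its round pad, on the bench; z up. The pad is a grey disc 110 mm in diameter and 4 mm tall with a white face. At y = -190 mm (the side away from the pad) stand a foot 100 x 80 x 14 mm and a steel column 14 mm thick and 260 mm tall, with a grey camera head about 80 mm in size on it, reaching no more than 60 mm from the column towards the pad at about 220 to 310 mm height.
- pad (a point): Centre of the upper face of the stand's pad, above which the tray is to be held.
- collar_mark (a point): Centre of the orange height collar (30 mm diameter, 14 mm tall) on the stand's column; its height above the bench, 100 to 160 mm, is the height at which the tray's underside must be held.
- meter: Green handheld multimeter lying on its back, 160 x 80 x 45 mm; origin at the centre of its underside. Leave it.
- fan: Black square cooling fan, 80 x 80 x 25 mm, lying flat; origin at the centre of its underside. Leave it.
- board: Small green circuit board, 50 x 65 mm, 13 mm tall with its parts; origin at the centre of its underside. Leave it.
- driver: Red-handled screwdriver lying on the bench, about 200 mm long, the blade towards its +x; leave it.
Things that resemble listed ones, but are neither listed nor needed, are in the scene too. Several things have the shape of the tray; the one meant has the colours described above.

How it is judged:
By the outcome, as a careful person would: the job done as asked, in the order asked, and still so for the second after the job is handed in, while the arm keeps its last pose, push and grip.
It also fails if it takes over 54 s, if anything falls off the work surface, if the arm or the gripper's body presses on something with over 40 N, if the wrist force passes 120 N, or if a joint passes its speed limit or range.

## Working session

There is one attempt and no reset: what is moved stays moved. The work goes in short steps, Python scripts to look and compute and a tool call to move; the robot and the scene stay as the last step left them, time stands still between calls to the robot, and variables do not carry over. Pictures are saved under pics/ and viewed, and the job is handed in when it is done.

Besides the shell and the picture viewer there is one more tool, called after ">>>" as name([rows], argument=value, ...), one row to a line, values as JSON. apply_moves: Moves the arm, as the interface text tells. Its arguments: {"type":"object","properties":{"series":{"type":"array","items":{"type":"array","items":{"type":"number"}}}},"required":["series"]}

```bash
mkdir -p pics; ls
cat > h.py <<'E'
import numpy as np, cv2
from cell import arm, imaging
def snap(name, tag):
    inf=imaging.camera_info(name); p,d=imaging.camera(name)
    cv2.imwrite(f'pics/{tag}.png', p[:,:,::-1]); np.savez(f'pics/{tag}.npz',p=p,d=d,pose=inf['pose'],k=[inf['fx'],inf['fy'],inf['cx'],inf['cy']])
    return p,d,inf
def load(tag):
    return np.load(f'pics/{tag}.npz')
def pts(z,uv):
    "deproject by depth"
    fx,fy,cx,cy=z['k'];uv=np.atleast_2d(uv).astype(int);d=z['d'][uv[:,1],uv[:,0]]
    c=np.c_[(uv[:,0]-cx)/fx*d,-(uv[:,1]-cy)/fy*d,-d,np.ones(len(d))]
    return (c@z['pose'].T)[:,:3]
def plane(z,uv,h):
    fx,fy,cx,cy=z['k'];uv=np.atleast_2d(uv).astype(float)
    c=np.c_[(uv[:,0]-cx)/fx,-(uv[:,1]-cy)/fy,-np.ones(len(uv))]
    r=c@z['pose'][:3,:3].T;o=z['pose'][:3,3]
    return o+r*((h-o[2])/r[:,2])[:,None]
E
python3 - <<'E'
from h import *
for n in ['scene','side','wrist']:
    p,d,i=snap(n,n+'0'); print(n,{k:(np.round(v,3).tolist() if k=='pose' else v) for k,v in i.items()})
o=arm.get_obs();print({k:np.round(v,3).tolist() for k,v in o.items()})
E
```

```text
pics
scene {'fx': 435.0450025066542, 'fy': 435.0450025066542, 'cx': 325.7436435996221, 'cy': 243.65990553074965, 'pose': [[0.729, -0.539, 0.421, 0.918], [0.685, 0.577, -0.445, -0.5], [-0.003, 0.613, 0.79, 0.901], [0.0, 0.0, 0.0, 1.0]]}
side {'fx': 511.80585528294796, 'fy': 511.80585528294796, 'cx': 320.2042300100596, 'cy': 247.9265016208932, 'pose': [[-0.804, 0.313, -0.506, -0.148], [-0.595, -0.424, 0.683, 0.812], [-0.0, 0.85, 0.527, 0.769], [0.0, 0.0, 0.0, 1.0]]}
wrist {'fx': 370.8414957317859, 'fy': 370.8414957317859, 'cx': 317.7797469137214, 'cy': 243.0840279832128, 'pose': [[1.0, -0.001, 0.003, 0.625], [-0.0, 0.957, 0.289, 0.08], [-0.003, -0.289, 0.957, 0.383], [0.0, 0.0, 0.0, 1.0]]}
{'t': 0.15, 'q': [-0.023, 0.333, -0.065, 1.461, 0.022, 1.35, -0.089], 'qvel': [-0.0, 0.0, 0.001, -0.003, -0.0, -0.001, -0.002], 'joint_efforts': [0.002, -62.363, 0.025, -39.014, -0.061, 0.037, -0.0], 'eef_pos': [0.625, -0.0, 0.182], 'eef_rot': [-3.141, 0.0, 1.571], 'wrist_force': [-0.048, 0.529, 0.444], 'ft_torque': [0.015, 0.045, -0.044], 'opening': 0.087}
```

View pics/scene0.png

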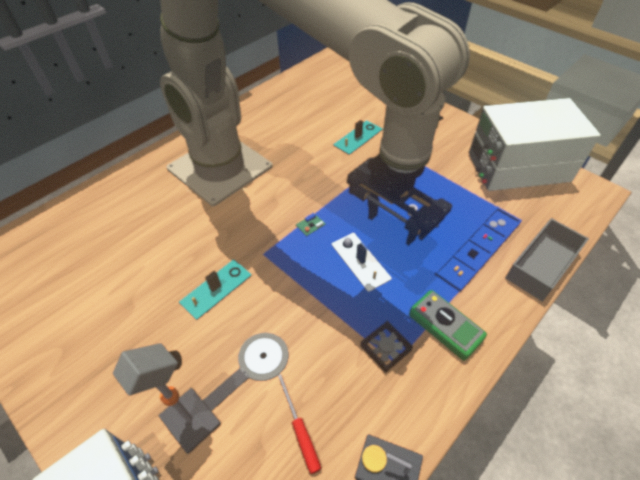

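View pics/side0.png

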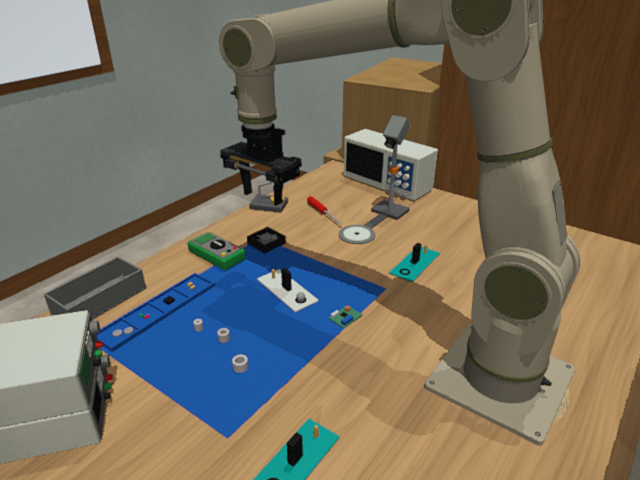

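View pics/wrist0.png

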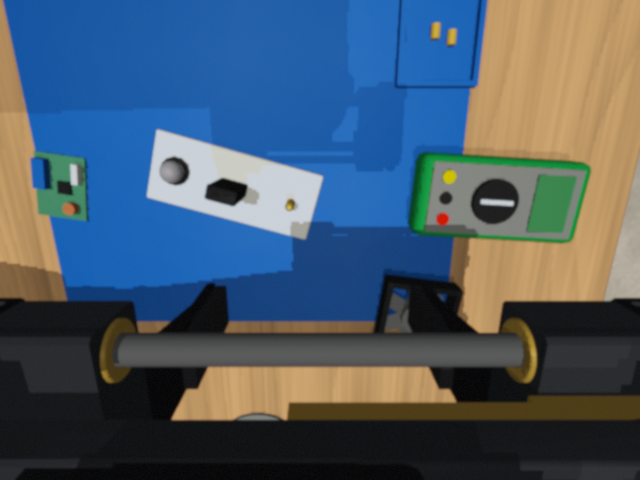

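The side view shows three sleeves at about (198,324), (223,335) and (240,363). The white tray is at (287,287), with teal look-alike trays at (415,262) and (300,455). The stand's pad is at (357,234). Next I measure the sleeves in an enlarged crop.

Run:
```python
from h import *
z=load('side0');p=z['p']
cv2.imwrite('pics/side0c.png',cv2.resize(p[305:385,170:270,::-1],None,fx=7,fy=7,interpolation=cv2.INTER_CUBIC))
cv2.imwrite('pics/side0d.png',cv2.resize(p[100:250,320:440,::-1],None,fx=4,fy=4,interpolation=cv2.INTER_CUBIC))
# sleeves: top faces etc.
hsv=cv2.cvtColor(p,cv2.COLOR_RGB2HSV)
m=((hsv[:,:,1]<90)&(hsv[:,:,2]>60)).astype(np.uint8);m[:305]=0;m[385:]=0;m[:,:185]=0;m[:,260:]=0
n,l,s,c=cv2.connectedComponentsWithStats(m)
for i in range(1,n):
    if s[i,4]<30: continue
    uv=np.argwhere(l==i)[:,::-1];P=pts(z,uv);top=P[:,2]>0.019
    print(s[i],P[:,:].min(0).round(4),P.max(0).round(4), 'topuv',uv[top].min(0) if top.any() else 0,uv[top].max(0) if top.any() else 0)
    if top.any():
        # outline of top face on z=.022
        Q=plane(z,uv[top],.022); e=cv2.minEnclosingCircle(Q[:,:2].astype(np.float32)); print('  circ',e, np.median(P[top],0))
w=load('wrist0')
for n,uv,h in [('ball',(174,170),.017),('posttop',(222,187),.06),('peg',(290,206),.02)]:
    print(n,plane(w,uv,h).round(4),pts(w,uv).round(4))
```

```text
[193 319  10  13 103] [ 5.937e-01  2.417e-01 -2.000e-04] [0.6374 0.2694 0.0253] topuv [194 319] [202 325]
  circ ((0.6029303669929504, 0.26106569170951843), 0.011678007431328297) [0.60473306 0.25959851 0.02170673]
[217 328  13  15 155] [ 5.199e-01  2.364e-01 -2.000e-04] [0.5635 0.2631 0.0254] topuv [218 328] [228 336]
  circ ((0.5333840847015381, 0.25187844038009644), 0.014321506023406982) [0.5354555  0.24992654 0.02202323]
[232 354  16  19 251] [ 0.4273  0.2737 -0.0014] [0.4777 0.3082 0.0265] topuv [232 354] [247 365]
  circ ((0.44315195083618164, 0.2910861670970917), 0.017034249380230904) [0.44423418 0.29072534 0.02164565]
ball [[0.4842 0.0433 0.017 ]] [[0.4868 0.044  0.0237]]
posttop [[0.5409 0.033  0.06  ]] [[0.5392 0.0321 0.0534]]
peg [[0.5966 0.0085 0.02  ]] [[0.5973 0.0103 0.0296]]
```

View pics/side0c.png

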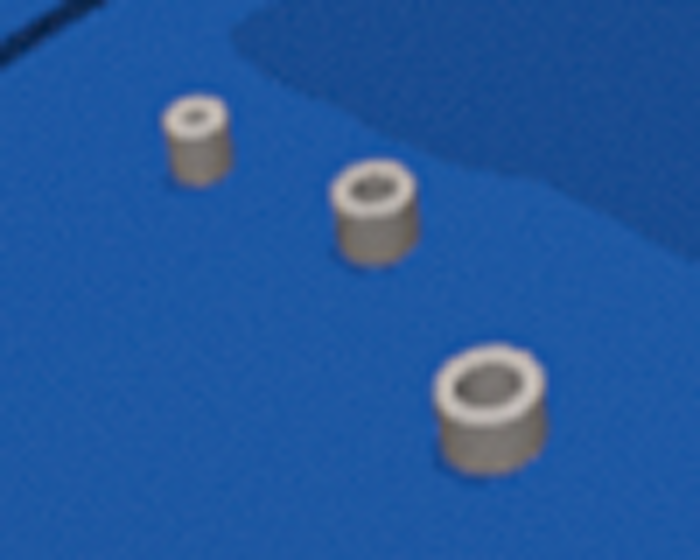

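View pics/side0d.png

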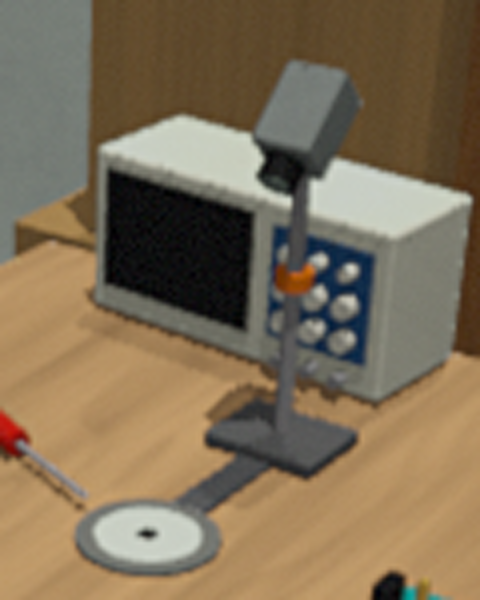

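The crop shows three clearly graded sizes. The fitted outer radii are about 11.7, 14.3 and 17.0 mm, with the same small bias on each. So the middle one at (223,335) is the 26 mm sleeve, at world (0.534, 0.252). Next I measure the tray, pad and collar.

Run:
```python
from h import *
w=load('wrist0');hsv=cv2.cvtColor(w['p'],cv2.COLOR_RGB2HSV)
def tray(w,roi=None):
    hsv=cv2.cvtColor(w['p'],cv2.COLOR_RGB2HSV)
    m=((hsv[:,:,1]<70)&(hsv[:,:,2]>120)).astype(np.uint8)
    if roi: k=np.zeros_like(m);k[roi[1]:roi[3],roi[0]:roi[2]]=1;m*=k
    m=cv2.morphologyEx(m,cv2.MORPH_OPEN,np.ones((3,3)))
    c=max(cv2.findContours(m,0,2)[0],key=cv2.contourArea)[:,0]
    Q=plane(w,c,.006)[:,:2].astype(np.float32); r=cv2.minAreaRect(Q)
    return r
print('tray wrist',tray(w,(130,110,340,260)))
for n,roi in [('side0',(250,260,325,315)),('scene0',(325,228,400,295))]:
    print('tray',n,tray(load(n),roi))
# orange collar
for n,roi in [('side0',(380,150,410,190)),('scene0',(150,380,190,412))]:
    z=load(n);hsv=cv2.cvtColor(z['p'],cv2.COLOR_RGB2HSV)
    m=(hsv[:,:,0]<18)&(hsv[:,:,1]>140)&(hsv[:,:,2]>70);k=np.zeros_like(m);k[roi[1]:roi[3],roi[0]:roi[2]]=1;m&=k
    uv=np.argwhere(m)[:,::-1];print(n,'collar',len(uv),uv.min(0),uv.max(0),uv.mean(0),np.median(pts(z,uv),0).round(4),pts(z,uv).min(0).round(3),pts(z,uv).max(0).round(3))
# pad white face
for n,roi in [('side0',(335,222,378,246)),('scene0',(235,330,292,382))]:
    z=load(n);hsv=cv2.cvtColor(z['p'],cv2.COLOR_RGB2HSV)
    m=(hsv[:,:,1]<40)&(hsv[:,:,2]>170);k=np.zeros_like(m);k[roi[1]:roi[3],roi[0]:roi[2]]=1;m&=k
    uv=np.argwhere(m)[:,::-1].astype(np.float32);e=cv2.fitEllipse(cv2.convexHull(uv))
    Q=plane(z,cv2.convexHull(uv)[:,0],.004)[:,:2].astype(np.float32)
    print(n,'pad',len(uv),e,plane(z,e[0],.004).round(4),cv2.minEnclosingCircle(Q))
```

```text
tray wrist ((0.5389872789382935, 0.02594585344195366), (0.0702449381351471, 0.1690884679555893), 74.36640167236328)
tray side0 ((0.536946713924408, 0.02968691661953926), (0.07310608774423599, 0.17460688948631287), 74.49244689941406)
tray scene0 ((0.5408781170845032, 0.024994682520627975), (0.0725003257393837, 0.17321139574050903), 74.32894897460938)
side0 collar 56 [389 166] [398 173] [393.33928571 169.33928571] [ 0.5395 -0.4936  0.1483] [ 0.529 -0.517  0.133] [ 0.557 -0.484  0.155]
scene0 collar 176 [160 386] [178 404] [170.07386364 396.74431818] [ 0.5528 -0.5024  0.1523] [ 0.533 -0.516  0.14 ] [ 0.918 -0.488  0.901]
side0 pad 277 ((356.5244445800781, 233.23446655273438), (13.5298433303833, 26.74258804321289), 92.30863952636719) [[ 0.5489 -0.3104  0.004 ]] ((0.5498148798942566, -0.31092721223831177), 0.040598902851343155)
scene0 pad 1140 ((266.19049072265625, 359.4566650390625), (40.419490814208984, 51.657493591308594), 155.13369750976562) [[ 0.5626 -0.3139  0.004 ]] ((0.5654051899909973, -0.30913856625556946), 0.058571707457304)
```

>>> apply_moves([
  [0, 0, 0, 0, 0, -0.1, 87],
  [0, 0, 0, 0, 0, -0.17, 60],
  [0, 0, 0, 0, 0, -0.17, 60],
  [0, 0, 0, 0, 0, -0.17, 60],
  [0, 0, 0, 0, 0, -0.17, 60],
  [0, 0, 0, 0, 0, -0.17, 60],
  [0, 0, 0, 0, 0, -0.17, 60],
  [0, 0, 0, 0, 0, -0.178, 60],
  [10, 15, 5, 0, 0, 0, 60],
  [20, 28, 10, 0, 0, 0, 60],
  [22, 31, 12, 0, 0, 0, 60],
  [22, 31, 12, 0, 0, 0, 60],
  [22, 31, 12, 0, 0, 0, 60],
  [22, 31, 12, 0, 0, 0, 60],
  [20, 28, 10, 0, 0, 0, 60],
  [12, 16, 6, 0, 0, 0, 60],
  [5, 6, 3, 0, 0, 0, 60],
  [0, 0, 0, 0, 0, 0, 60],
  [0, 0, 0, 0, 0, 0, 60],
])

```text
t: 2.52
eef_pos: [0.5348, 0.2497, 0.101]
eef_rot: [-3.141, 0.001, 2.866]
wrist_force: [1.4, -0.5, 0.8]
opening: 0.0598
```

Run:
```python
from h import *
o=arm.get_obs();print({k:np.round(v,4).tolist() for k,v in o.items() if k in('t','eef_pos','eef_rot','q','wrist_force','opening')})
snap('wrist','w1');snap('side','side1')
```

```text
{'t': 2.525, 'q': [-0.2066, 0.3398, -0.3747, 1.6446, 0.1329, 1.182, 0.6833], 'eef_pos': [0.5348, 0.2497, 0.101], 'eef_rot': [-3.1414, 0.0007, 2.8664], 'wrist_force': [1.4429, -0.5265, 0.7973], 'opening': 0.0598}
```

View pics/w1.png

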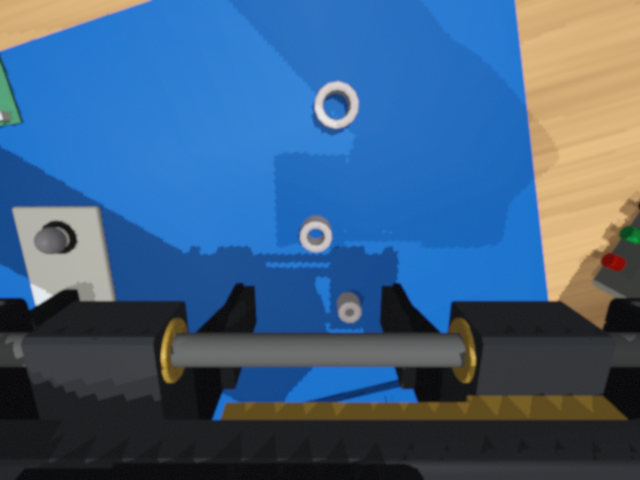

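The wrist view from above shows the middle sleeve's top at (316,236), centred between the fingers. The large sleeve is at (336,105) and the small one at (348,307). I measure the middle one precisely before descending.

Run:
```python
from h import *
z=load('w1');p=z['p'];hsv=cv2.cvtColor(p,cv2.COLOR_RGB2HSV)
m=((hsv[:,:,1]<90)&(hsv[:,:,2]>175)).astype(np.uint8)
T=np.array([.5348,.2497]);X=np.array([np.cos(2.8664),np.sin(2.8664)]);Y=np.array([X[1],-X[0]])
print('Y',Y)
for nm,roi in [('mid',(295,212,338,258)),('large',(305,75,365,135)),('small',(332,288,365,325))]:
    k=np.zeros_like(m);k[roi[1]:roi[3],roi[0]:roi[2]]=m[roi[1]:roi[3],roi[0]:roi[2]]
    c=max(cv2.findContours(k,0,1)[0],key=len);e=cv2.fitEllipse(c)
    Q=plane(z,e[0],.022)[0,:2]; mm=e[1][0]*((z['pose'][2,3]-.022)/.957)/z['k'][0]
    print(nm,e,Q.round(4),'diam',np.round(np.array(e[1])*.277/371*1000,1),'tool dx,dy mm',((Q-T)@X*1e3).round(1),((Q-T)@Y*1e3).round(1))
cv2.imwrite('pics/w1c.png',cv2.resize(p[190:330,250:390,::-1],None,fx=4,fy=4))
print(z['pose'])
```

```text
Y [0.27173235 0.96237287]
mid ((315.8312072753906, 236.6562042236328), (29.652156829833984, 30.593172073364258), 92.60710144042969) [0.5338 0.2484] diam [22.1 22.8] tool dx,dy mm 0.6 -1.5
large ((336.4088134765625, 103.91106414794922), (43.61452102661133, 45.712764739990234), 3.8640167713165283) [0.444 0.289] diam [32.6 34.1] tool dx,dy mm 98.1 13.2Traceback (most recent call last):
  File "<stdin>", line 8, in <module>
ValueError: max() iterable argument is empty
```

Run:
```python
from h import *
z=load('w1');p=z['p'];hsv=cv2.cvtColor(p,cv2.COLOR_RGB2HSV)
print(p[236,296:338].tolist())
c=p[205:325,270:390,::-1]
s=((hsv[205:325,270:390,1]<100)).astype(np.uint8)*255
cv2.imwrite('pics/w1c.png',np.hstack([cv2.resize(c,(400,400),interpolation=2),cv2.resize(cv2.merge([s,s,s]),(400,400),interpolation=0)]))
```

```text
[[24, 101, 184], [27, 95, 174], [50, 87, 152], [108, 114, 140], [161, 157, 162], [188, 183, 183], [198, 193, 192], [201, 195, 194], [200, 194, 193], [192, 186, 185], [170, 164, 164], [137, 133, 133], [113, 113, 121], [101, 107, 132], [89, 106, 151], [73, 106, 167], [58, 105, 178], [45, 103, 181], [41, 104, 185], [34, 103, 184], [36, 104, 185], [39, 103, 184], [42, 104, 182], [48, 102, 178], [59, 99, 165], [73, 95, 145], [86, 93, 119], [105, 104, 110], [141, 136, 136], [176, 171, 170], [195, 189, 188], [201, 195, 194], [203, 197, 196], [201, 195, 195], [189, 184, 188], [153, 156, 178], [97, 122, 178], [49, 106, 184], [30, 103, 186], [28, 103, 187], [29, 103, 187], [28, 103, 187]]
```

View pics/w1c.png

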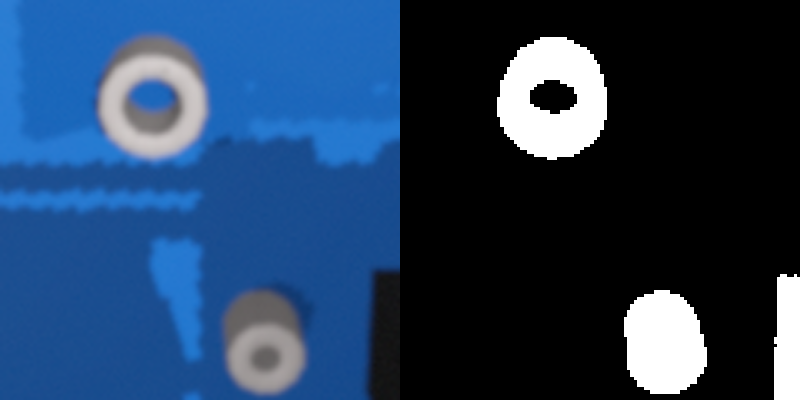

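>>> apply_moves([
  [0.6, -1.5, 10, 0, 0, 0, 60],
  [0, 0, 20, 0, 0, 0, 60],
  [0, 0, 20, 0, 0, 0, 60],
  [0, 0, 20, 0, 0, 0, 60],
  [0, 0, 14, 0, 0, 0, 60],
  [0, 0, 8, 0, 0, 0, 60],
  [0, 0, 4, 0, 0, 0, 60],
  [0, 0, 0, 0, 0, 0, 60],
  [0, 0, 0, 0, 0, 0, 40],
  [0, 0, 0, 0, 0, 0, 30],
  [0, 0, 0, 0, 0, 0, 20],
  [0, 0, 0, 0, 0, 0, 10],
  [0, 0, 0, 0, 0, 0, 10],
  [0, 0, 0, 0, 0, 0, 10],
  [0, 0, 0, 0, 0, 0, 10],
])

```text
t: 4.5
eef_pos: [0.5333, 0.2495, 0.0047]
eef_rot: [3.142, 0.0, 2.869]
wrist_force: [0.6, -0.3, 0.5]
opening: 0.0109
```

Run:
```python
from h import *
o=arm.get_obs();print(o['opening'],o['eef_pos'])
a,_,_=snap('wrist','w2');b,_,_=snap('side','side2')
cv2.imwrite('pics/s2c.png',np.hstack([cv2.resize(b[220:400,130:310,::-1],(400,400),interpolation=2),cv2.resize(a[200:360,230:390,::-1],(400,400),interpolation=2)]))
```

```text
0.010890278260235439 [0.53326048 0.24945962 0.00474852]
```

View pics/s2c.png

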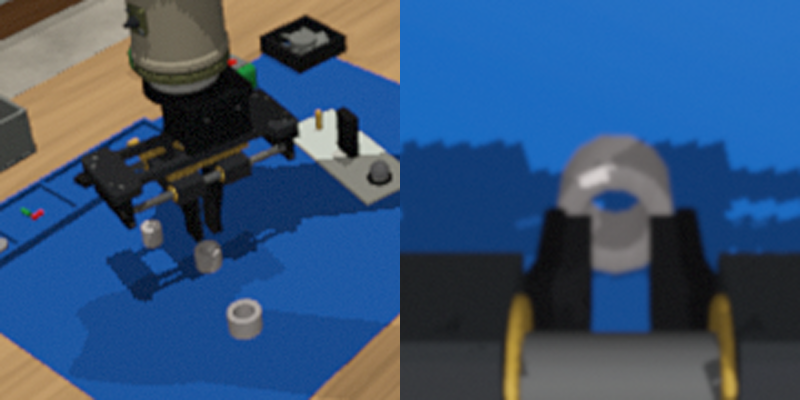

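View pics/w2.png

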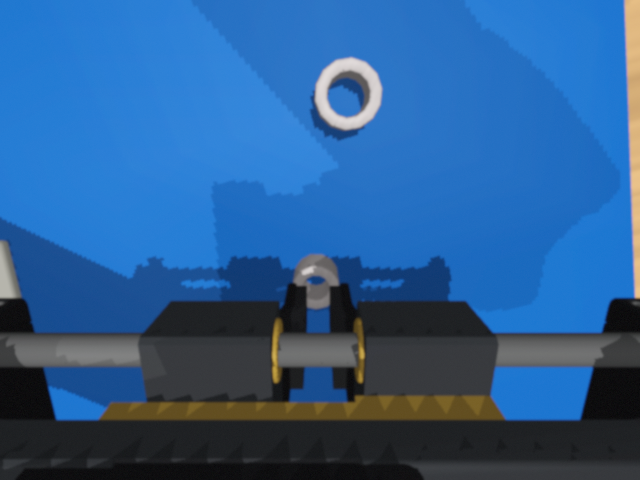

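Run:
```python
from h import *
z0=load('side0');z=load('side2')
cv2.imwrite('pics/s2d.png',np.hstack([cv2.resize(z0['p'][300:390,175:265,::-1],(390,390),interpolation=2),cv2.resize(z['p'][300:390,175:265,::-1],(390,390),interpolation=2)]))
w=load('w2')
print(plane(w,(317,290),.022),pts(w,(310,275)),pts(w,(316,304)),'large',plane(w,(347,92),.022))
print('fingertip',pts(w,[(297,290),(340,290)]))
```

```text
[[0.53514596 0.2484881  0.022     ]] [[0.52646472 0.24703396 0.02034384]] [[0.54374513 0.24550091 0.02028503]] large [[0.44372231 0.28847958 0.022     ]]
fingertip [[0.52126445 0.24293453 0.04876942]
 [0.5256587  0.26202383 0.05082781]]
```

View pics/s2d.png

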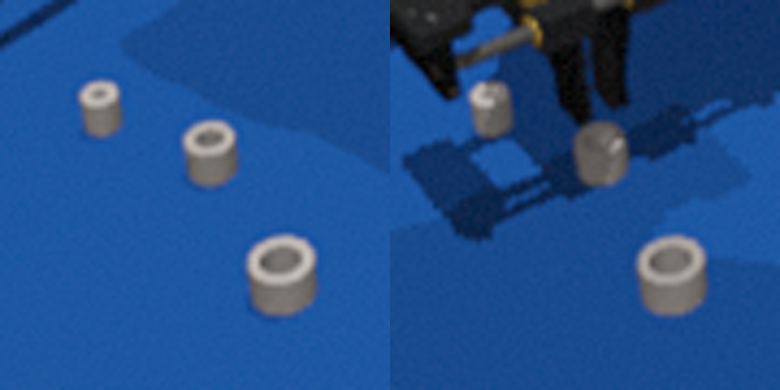

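Run:
```python
from h import *
z=load('side2')
for v in range(306,332,2):
    u=np.array([213,216,219,223,226,229]); print(v,[tuple((pts(z,(a,v))[0]*1000).round().astype(int)) if z['d'][v,a]>0 else 0 for a in u], z['p'][v,u].sum(1))
```

```text
306 [(np.int64(505), np.int64(290), np.int64(131)), (np.int64(504), np.int64(284), np.int64(128)), (np.int64(504), np.int64(276), np.int64(123)), (np.int64(526), np.int64(247), np.int64(94)), (np.int64(521), np.int64(244), np.int64(95)), (np.int64(521), np.int64(236), np.int64(90))] [72 58 76 56 36 50]
308 [(np.int64(505), np.int64(291), np.int64(127)), (np.int64(504), np.int64(285), np.int64(124)), (np.int64(500), np.int64(280), np.int64(123)), (np.int64(527), np.int64(247), np.int64(88)), (np.int64(521), np.int64(244), np.int64(89)), (np.int64(517), np.int64(240), np.int64(89))] [65 72 98 30 37 48]
310 [(np.int64(507), np.int64(290), np.int64(121)), (np.int64(526), np.int64(267), np.int64(97)), (np.int64(526), np.int64(260), np.int64(92)), (np.int64(531), np.int64(244), np.int64(79)), (np.int64(519), np.int64(246), np.int64(86)), (np.int64(519), np.int64(239), np.int64(82))] [ 68  59 105  46  53  85]
312 [(np.int64(531), np.int64(272), np.int64(92)), (np.int64(526), np.int64(268), np.int64(92)), (np.int64(528), np.int64(258), np.int64(85)), (np.int64(533), np.int64(244), np.int64(7
[... 2157 characters left out ...]
4(218), np.int64(2)), (np.int64(556), np.int64(213), np.int64(1))] [161 106  30 165 153 168]
328 [(np.int64(579), np.int64(240), np.int64(1)), (np.int64(575), np.int64(235), np.int64(1)), (np.int64(526), np.int64(266), np.int64(47)), (np.int64(541), np.int64(243), np.int64(23)), (np.int64(536), np.int64(238), np.int64(22)), (np.int64(552), np.int64(217), np.int64(0))] [169 172  79 242 213 161]
330 [(np.int64(575), np.int64(244), np.int64(1)), (np.int64(569), np.int64(240), np.int64(1)), (np.int64(542), np.int64(254), np.int64(25)), (np.int64(540), np.int64(244), np.int64(19)), (np.int64(535), np.int64(240), np.int64(18)), (np.int64(545), np.int64(223), np.int64(1))] [168 169 244 280 299 177]
```

Run:
```python
from h import *
for n in ['side0','side1','side2','scene0','w1','w2','wrist0']:
    z=load(n);hsv=cv2.cvtColor(z['p'],cv2.COLOR_RGB2HSV)
    T={'0':(.625,0,.182),'1':(.5348,.2497,.101),'2':(.5333,.2495,.0047)}[n[-1]]
    uv=np.argwhere((z['p'].max(2)<75)&(z['d']>0))[:,::-1];P=pts(z,uv)
    k=(np.abs(P[:,:2]-np.array(T[:2]))<.07).all(1)&(P[:,2]>T[2]-.02)&(P[:,2]<T[2]+.13)&(P[:,2]>.012)
    print(n,k.sum(),'lowest z-T',np.sort((P[k,2]-T[2]).round(3))[[5,20,50]])
z=load('side1');cv2.imwrite('pics/s1c.png',cv2.resize(z['p'][180:380,120:320,::-1],(600,600),interpolation=2))
print(arm.get_obs()['joint_efforts'].round(2) if hasattr(arm.get_obs()['joint_efforts'],'round') else arm.get_obs()['joint_efforts'])
```

```text
side0 578 lowest z-T [0.041 0.044 0.048]
side1 723 lowest z-T [0.042 0.045 0.05 ]
side2 631 lowest z-T [0.041 0.043 0.049]
scene0 302 lowest z-T [0.049 0.052 0.061]
w1 19963 lowest z-T [0.038 0.039 0.04 ]
w2 14283 lowest z-T [0.038 0.039 0.04 ]
wrist0 23387 lowest z-T [0.038 0.038 0.039]
[ 0.000e+00 -6.184e+01 -4.840e+00 -3.310e+01 -2.000e-02  8.000e-02
  0.000e+00]
```

View pics/s1c.png

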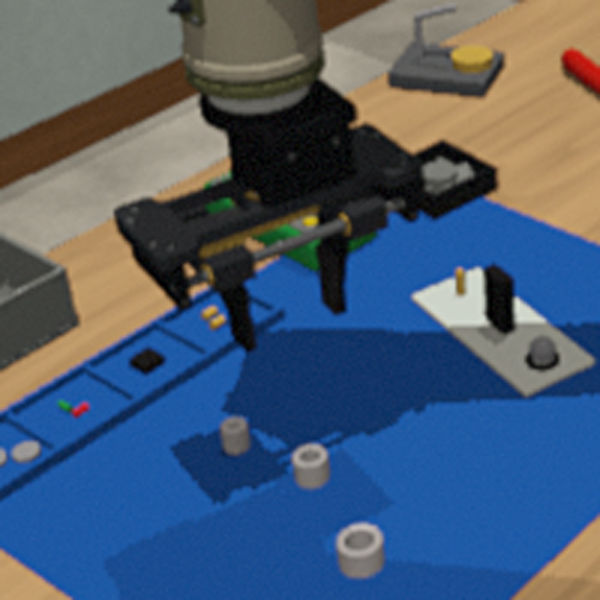

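Contact check: the opening reached 10.9 mm with no sleeve between the fingers, and the sleeve hasn't moved. In all three camera views the visible fingertips end about 38 mm above the reported TCP. The tool frame's stated tip position therefore disagrees with the images, so I check the fingertip offset in the tool axes before going lower.

Run:
```python
from h import *
for n in ['w1','w2','side1','side2']:
    z=load(n)
    T={'1':(.5348,.2497,.101),'2':(.5333,.2495,.0047)}[n[-1]];a={'1':2.8664,'2':2.869}[n[-1]]
    X=np.array([np.cos(a),np.sin(a)]);Y=np.array([X[1],-X[0]])
    uv=np.argwhere((z['p'].max(2)<75)&(z['d']>0))[:,::-1];P=pts(z,uv);D=P-np.array(T);L=np.c_[D[:,:2]@X,D[:,:2]@Y,D[:,2]]*1000
    k0=(np.abs(L[:,0])<60)&(np.abs(L[:,1])<60)&(P[:,2]>.03)
    for lo in range(30,100,8):
        k=k0&(L[:,2]>lo)&(L[:,2]<lo+8)
        for s in (-1,1):
            q=L[k&(L[:,1]*s>0)]
            if len(q)>8: print(n,lo,s,len(q),'x',np.percentile(q[:,0],[3,97]).round(),'y',np.percentile(q[:,1],[3,97]).round())
```

```text
w1 38 -1 208 x [-7. 11.] y [-38. -30.]
w1 38 1 198 x [-6. 11.] y [30. 38.]
w1 46 -1 283 x [-7. 11.] y [-38. -30.]
w1 46 1 280 x [-7. 11.] y [30. 38.]
w1 54 -1 304 x [-3. 11.] y [-38. -30.]
w1 54 1 298 x [-3. 11.] y [30. 38.]
w1 62 -1 350 x [ 1. 11.] y [-40. -30.]
w1 62 1 353 x [ 1. 11.] y [30. 39.]
w1 70 -1 338 x [ 7. 11.] y [-41. -30.]
w1 70 1 340 x [ 8. 11.] y [30. 41.]
w1 78 -1 307 x [-8. 12.] y [-43. -30.]
w1 78 1 278 x [-8. 11.] y [30. 42.]
w1 86 -1 474 x [-10.   1.] y [-35. -30.]
w1 86 1 444 x [-9.  1.] y [30. 35.]
w1 94 -1 358 x [-10.   7.] y [-35. -34.]
w1 94 1 291 x [-7.  7.] y [34. 35.]
w2 38 -1 145 x [ 1. 11.] y [-14.  -6.]
w2 38 1 127 x [ 9. 11.] y [ 5. 14.]
w2 46 -1 152 x [ 9. 11.] y [-14.  -6.]
w2 46 1 164 x [ 9. 11.] y [ 5. 14.]
w2 54 -1 211 x [-0. 11.] y [-14.  -5.]
w2 54 1 213 x [-0. 11.] y [ 5. 14.]
w2 62 -1 251 x [ 4. 11.] y [-15.  -6.]
w2 62 1 247 x [ 3. 11.] y [ 5. 14.]
w2 70 -1 230 x [ 9. 11.] y [-14.  -6.]
w2 70 1 231 x [ 9. 11.] y [ 6. 14.]
w2 78 -1 127 x [-5. 12.] y [-13.  -5.]
w2 78 1 118 x [ 9. 11.] y [ 6. 13.]
w2 86 -1 315 x [-9. -0.] y [-10.  -6.]
w2 86 1
[... 597 characters left out ...]
[-8. 13.] y [-43. -29.]
side1 86 1 22 x [ 5. 12.] y [35. 47.]
side1 94 -1 26 x [ 2. 14.] y [-44. -33.]
side2 38 -1 17 x [-8. 13.] y [-13.  -4.]
side2 38 1 13 x [-7. 12.] y [ 8. 15.]
side2 46 -1 20 x [-8. 12.] y [-12.  -3.]
side2 46 1 23 x [-10.  13.] y [ 7. 16.]
side2 54 -1 25 x [-8. 13.] y [-13.  -4.]
side2 54 1 23 x [-11.  12.] y [ 7. 16.]
side2 62 -1 29 x [-8. 12.] y [-13.  -3.]
side2 62 1 15 x [-5. 13.] y [ 8. 17.]
side2 70 -1 21 x [-8. 14.] y [-14.  -4.]
side2 70 1 24 x [-6. 13.] y [ 7. 19.]
side2 78 -1 26 x [ 1. 13.] y [-18.  -4.]
side2 78 1 20 x [ 3. 13.] y [ 7. 20.]
side2 86 -1 28 x [-3. 13.] y [-19.  -4.]
side2 86 1 16 x [ 7. 13.] y [ 7. 21.]
side2 94 -1 17 x [-5. 14.] y [-18.  -9.]
```

>>> apply_moves([
  [0, 0, 0, 0, 0, 0, 60],
  [0, 0, 0, 0, 0, 0, 60],
  [0, -1, 0, 0, 0, 0, 60],
  [0, 0, 0, 0, 0, 0, 60],
  [0, 0, 6, 0, 0, 0, 60],
  [0, 0, 8, 0, 0, 0, 60],
  [0, 0, 8, 0, 0, 0, 60],
  [0, 0, 6, 0, 0, 0, 60],
  [0, 0, 3, 0, 0, 0, 60],
  [0, 0, 0, 0, 0, 0, 60],
])

```text
t: 5.85
eef_pos: [0.5329, 0.2485, -0.0264]
eef_rot: [-3.141, -0.0, 2.869]
wrist_force: [-0.4, -0.2, -0.5]
opening: 0.0603
```

Run:
```python
from h import *
o=arm.get_obs();print({k:np.round(v,4).tolist() for k,v in o.items() if k in('t','eef_pos','eef_rot','wrist_force','opening')})
a,_,_=snap('wrist','w3');b,_,_=snap('side','side3')
cv2.imwrite('pics/s3c.png',np.hstack([cv2.resize(b[220:400,130:310,::-1],(400,400),interpolation=2),cv2.resize(a[200:360,230:390,::-1],(400,400),interpolation=2)]))
```

```text
{'t': 5.85, 'eef_pos': [0.5329, 0.2485, -0.0264], 'eef_rot': [-3.1415, -0.0002, 2.8688], 'wrist_force': [-0.4089, -0.2201, -0.4933], 'opening': 0.0603}
```

View pics/s3c.png

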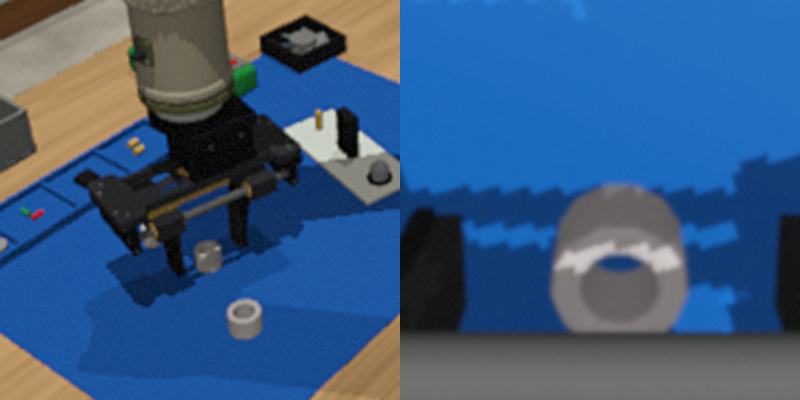

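The fingers now straddle the sleeve, with its centre at about (318,314) in the wrist view. The reported TCP is below the bench and there is no contact, which confirms the 38 mm offset. I descend the last 8 mm and close.

>>> apply_moves([
  [0, 0, 3, 0, 0, 0, 60],
  [0, 0, 3, 0, 0, 0, 60],
  [0, 0, 2, 0, 0, 0, 60],
  [0, 0, 0, 0, 0, 0, 40],
  [0, 0, 0, 0, 0, 0, 32],
  [0, 0, 0, 0, 0, 0, 25],
  [0, 0, 0, 0, 0, 0, 18],
  [0, 0, 0, 0, 0, 0, 18],
  [0, 0, 0, 0, 0, 0, 18],
])

```text
t: 7.08
eef_pos: [0.533, 0.2486, -0.0342]
eef_rot: [3.141, 0.0, 2.869]
wrist_force: [0.1, -0.4, 0.7]
opening: 0.0248
```

Run:
```python
from h import *
a,_,_=snap('wrist','w4');b,_,_=snap('side','side4')
cv2.imwrite('pics/s4c.png',np.hstack([cv2.resize(b[220:400,130:310,::-1],(400,400),interpolation=2),cv2.resize(a[200:360,230:390,::-1],(400,400),interpolation=2)]))
```

```text
(no output)
```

View pics/s4c.png

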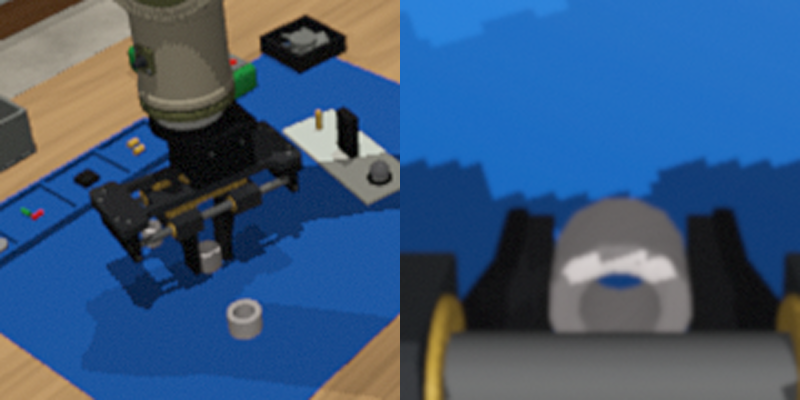

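Gripped, with an opening of 24.8 mm on the 26 mm sleeve. I lift and carry it to hover 25 mm short of the peg in tool x.

>>> apply_moves([
  [0, 0, -6, 0, 0, 0, 18],
  [0, 0, -14, 0, 0, 0, 18],
  [0, 0, -18, 0, 0, 0, 18],
  [0, 0, -18, 0, 0, 0, 18],
  [0, 0, -14, 0, 0, 0, 18],
  [0, 0, -8, 0, 0, 0, 18],
  [-7, -10, -2, 0, 0, 0, 18],
  [-14, -20, 0, 0, 0, 0, 18],
  [-20, -28, 0, 0, 0, 0, 18],
  [-20, -28, 0, 0, 0, 0, 18],
  [-20, -28, 0, 0, 0, 0, 18],
  [-20, -28, 0, 0, 0, 0, 18],
  [-20, -28, 0, 0, 0, 0, 18],
  [-15, -22, 0, 0, 0, 0, 18],
  [-9, -13, 0, 0, 0, 0, 18],
  [-5, -7, 0, 0, 0, 0, 18],
  [0, 0, 0, 0, 0, 0, 18],
  [0, 0, 0, 0, 0, 0, 18],
])

```text
t: 9.43
eef_pos: [0.6201, 0.0053, 0.0458]
eef_rot: [3.141, -0.0, 2.87]
wrist_force: [-0.3, 1.1, -0.5]
opening: 0.0252
```

Run:
```python
from h import *
o=arm.get_obs();print({k:np.round(v,4).tolist() for k,v in o.items() if k in('t','eef_pos','eef_rot','wrist_force','opening')})
a,_,_=snap('wrist','w5');b,_,_=snap('side','side5')
```

```text
{'t': 9.425, 'eef_pos': [0.6201, 0.0053, 0.0458], 'eef_rot': [3.141, -0.0002, 2.8703], 'wrist_force': [-0.2605, 1.1041, -0.4908], 'opening': 0.0252}
```

View pics/w5.png

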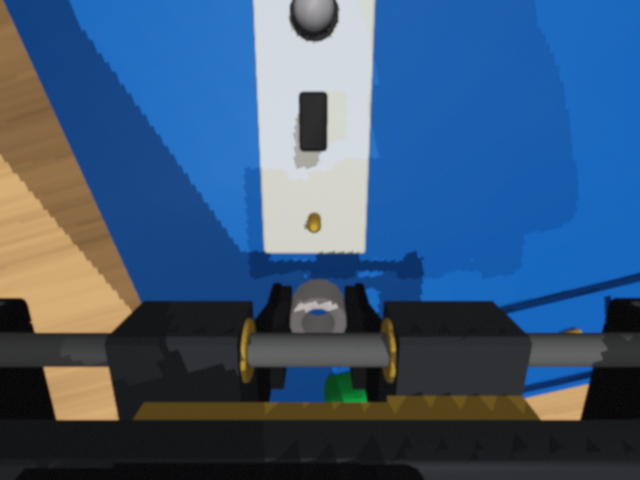

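View pics/side5.png

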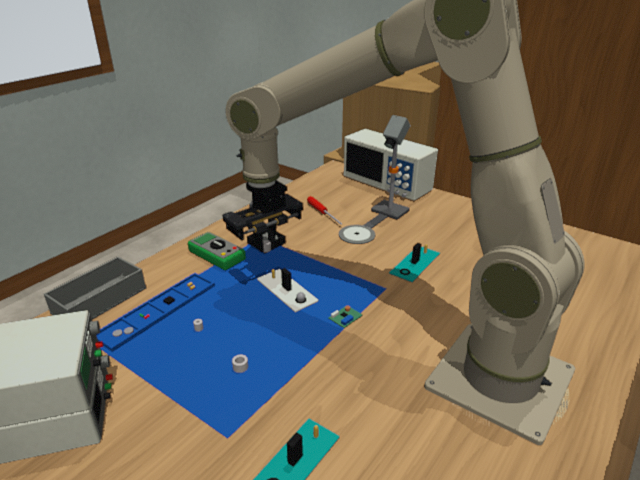

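Run:
```python
from h import *
z=load('w5');p=z['p']
cv2.imwrite('pics/w5c.png',np.hstack([cv2.resize(p[270:340,280:360,::-1],None,fx=5,fy=5,interpolation=2),cv2.resize(p[195:265,275:355,::-1],None,fx=5,fy=5,interpolation=2)]))
for v in range(276,336,3): print(v,[int(x) for x in (pts(z,[(318,v),(300,v),(335,v)])[:,2]*1000)],p[v,318])
hsv=cv2.cvtColor(p,cv2.COLOR_RGB2HSV)
m=(hsv[:,:,1]>120)&(hsv[:,:,0]>12)&(hsv[:,:,0]<35);m[:195]=0;m[245:]=0;m[:,:290]=0;m[:,340:]=0
uv=np.argwhere(m)[:,::-1];print('peg',uv.min(0),uv.max(0))
for v in range(uv[:,1].min(),uv[:,1].max()+1): c=uv[uv[:,1]==v][:,0];print(v,c.min(),c.max(),[int(x*1000) for x in pts(z,(int(c.mean()),v))[0]])
```

```text
276 [0, 0, 0] [ 15  49 101]
279 [0, 0, -1] [ 64  73 100]
282 [81, -1, 0] [87 83 83]
285 [86, 79, 79] [87 84 83]
288 [91, 82, 82] [86 82 82]
291 [94, 87, 87] [88 84 84]
294 [95, 90, 90] [87 84 84]
297 [99, 93, 93] [97 93 94]
300 [100, 97, 96] [117 112 113]
303 [100, 99, 99] [137 132 132]
306 [100, 100, 100] [178 173 171]
309 [0, 100, 101] [ 97 106 139]
312 [0, 100, 100] [ 21  67 127]
315 [0, 100, 101] [ 57  72 111]
318 [81, 99, 100] [84 82 82]
321 [83, 100, 99] [86 82 82]
324 [88, 99, 99] [87 83 83]
327 [90, 99, 98] [88 84 85]
330 [94, 99, 99] [85 82 83]
333 [167, 167, 167] [54 53 52]
peg [308 214] [319 231]
214 312 316 [592, 10, 11]
215 311 317 [592, 10, 13]
216 310 318 [592, 10, 16]
217 310 318 [592, 10, 19]
218 309 319 [592, 10, 22]
219 309 319 [592, 10, 24]
220 309 319 [592, 10, 26]
221 309 319 [592, 10, 27]
222 308 319 [593, 9, 27]
223 308 319 [593, 9, 27]
224 308 319 [594, 9, 28]
225 308 319 [594, 9, 29]
226 308 319 [595, 9, 29]
227 308 319 [595, 9, 30]
228 309 318 [596, 8, 31]
229 310 318 [597, 9, 29]
230 311 317 [597, 9, 29]
231 312 315 [598, 8, 30]
```

View pics/w5c.png

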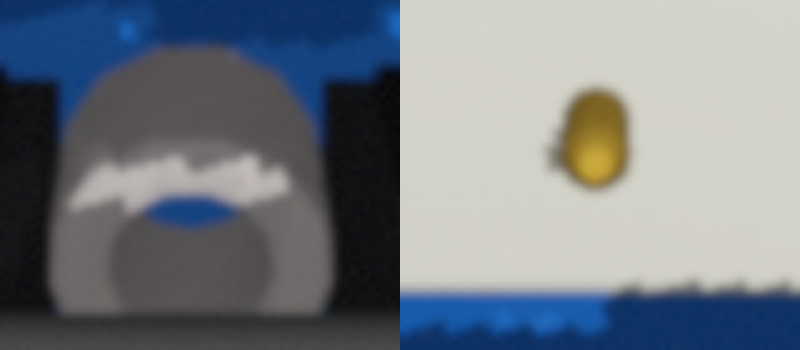

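Run:
```python
from h import *
z=load('w5');T=np.array([.6201,.0053]);a=2.8703
X=np.array([np.cos(a),np.sin(a)]);Y=np.array([X[1],-X[0]])
th=np.linspace(0,2*np.pi,200)
# sleeve: centre from top-rim front edge and sides, cast on z=.1005
for h in(.099,.1005,.102):
    e=plane(z,[(318,297.5),(318,309.2),(289.7,323),(346.8,323),(302,323),(334,323)],h)[:,:2]-T
    e=np.c_[e@X,e@Y]*1e3; print(h,'outer front edge x-13 ->',e[0,0]-13,'bore front x-7 ->',e[1,0]-7,'y',e[2:4,1],e[4:,1])
g=plane(z,[(314,227.7)],.030)[:,:2]-T; print('peg top',g@X*1e3,g@Y*1e3)
g=plane(z,[(314,213.7)],.006)[:,:2]-T; print('peg foot back edge, minus 4.5',g@X*1e3-4.5,g@Y*1e3)
hsv=cv2.cvtColor(z['p'],cv2.COLOR_RGB2HSV)
m=((hsv[:,:,1]<70)&(hsv[:,:,2]>120)).astype(np.uint8);m[260:]=0;m[:,:245]=0;m[:,385:]=0
c=max(cv2.findContours(m,0,2)[0],key=cv2.contourArea)[:,0]
print([ (c[(c[:,1]==v)][:,0].min(),c[(c[:,1]==v)][:,0].max()) for v in (60,120,180,240)], c[:,1].max())
```

```text
0.099 outer front edge x-13 -> -2.6690843189030318 bore front x-7 -> -2.2677892350809135 y [-12.51517546  12.80468442] [-7.06107311  7.12868818]
0.1005 outer front edge x-13 -> -1.9684763752209538 bore front x-7 -> -1.510183497398784 y [-12.38838339  12.67370685] [-6.98980671  7.05549527]
0.102 outer front edge x-13 -> -1.267868431538771 bore front x-7 -> -0.7525777597167638 y [-12.26159132  12.54272928] [-6.9185403   6.98230236]
peg top [23.95474742] [-2.32267994]
peg foot back edge, minus 4.5 [22.87229701] [-2.54324078]Traceback (most recent call last):
  File "<stdin>", line 14, in <module>
    return umr_minimum(a, axis, None, out, keepdims, initial, where)
ValueError: zero-size array to reduction operation minimum which has no identity
```

>>> apply_moves([
  [5, -0.5, 0, 0, 0, 0, 18],
  [8, -1, 0, 0, 0, 0, 18],
  [8, -1, 4, 0, 0, 0, 18],
  [4, 0, 10, 0, 0, 0, 18],
  [0, 0, 12, 0, 0, 0, 18],
  [0, 0, 10, 0, 0, 0, 18],
  [0, 0, 5, 0, 0, 0, 18],
  [0, 0, 0, 0, 0, 0, 18],
  [0, 0, 0, 0, 0, 0, 18],
])

```text
t: 10.65
eef_pos: [0.5959, 0.0083, 0.0051]
eef_rot: [3.141, 0.001, 2.869]
wrist_force: [-0.4, 0.6, -0.2]
opening: 0.0246
```

Run:
```python
from h import *
o=arm.get_obs();print({k:np.round(v,4).tolist() for k,v in o.items() if k in('t','eef_pos','eef_rot','wrist_force','opening')})
a,_,_=snap('wrist','w6');b,_,_=snap('side','side6');c,_,_=snap('scene','scene6')
f=lambda im,u,v:cv2.resize(im[v-35:v+35,u-35:u+35,::-1],(390,390),interpolation=2)
cv2.imwrite('pics/c6.png',np.hstack([f(b,270,268),f(c,375,270)]))
cv2.imwrite('pics/c6w.png',cv2.resize(a[220:340,240:400,::-1],(800,600),interpolation=2))
```

```text
{'t': 10.65, 'eef_pos': [0.5959, 0.0083, 0.0051], 'eef_rot': [3.1414, 0.0006, 2.8688], 'wrist_force': [-0.3832, 0.5595, -0.163], 'opening': 0.0246}
```

View pics/c6.png

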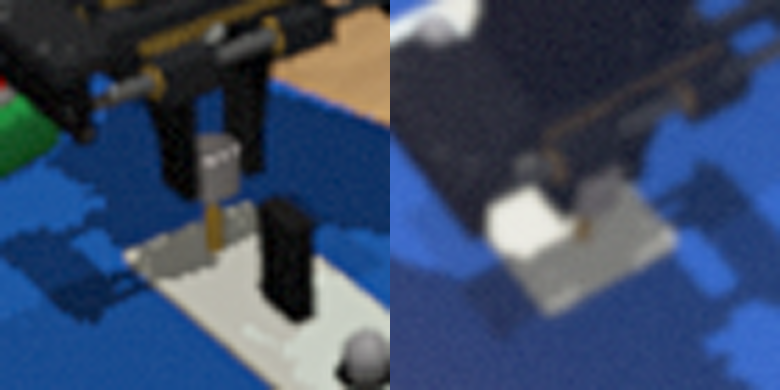

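View pics/c6w.png

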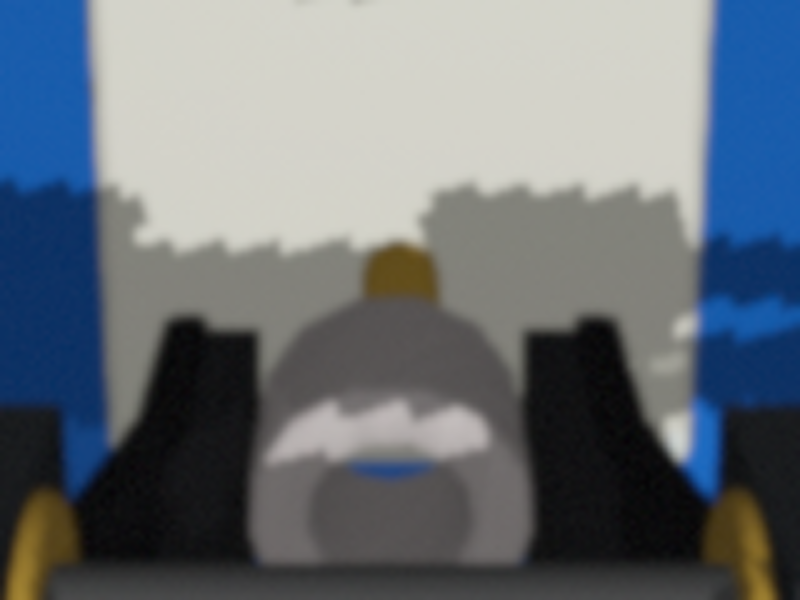

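Run:
```python
from h import *
a=2.8688;X=np.array([np.cos(a),np.sin(a)]);Y=np.array([X[1],-X[0]]);T=np.array([.5959,.0083])
def proj(z,P):
    fx,fy,cx,cy=z['k'];c=np.linalg.inv(z['pose'])@np.append(P,1);return np.array([cx-fx*c[0]/c[2],cy+fy*c[1]/c[2]])
z=load('side6');p=z['p'].astype(int)
for v in (258,260,262,264,266,268,270,272,274,276): print(v,[tuple(x) for x in p[v,262:284:1]][0:0], ' '.join('%3d/%3d'%(x[0],x[2]) for x in p[v,262:282]))
for nm,h in(('sleeve mid',.048),('peg mid',.018)):
    for dx,dy in((0,0),(1,0),(0,1)):
        print(nm,dx,dy,proj(z,np.append(T+(X*dx+Y*dy)/1000,h)).round(2), proj(load('scene6'),np.append(T+(X*dx+Y*dy)/1000,h)).round(2))
```

```text
258 []  17/ 94   8/ 53  14/ 15  12/ 10   0/  4  13/ 15   7/  9  21/ 21  62/ 59  96/ 86 101/ 91  98/ 90  93/ 87  86/ 80  79/ 73  67/ 61  21/ 21  19/ 21   6/ 10  10/ 23
260 []  21/ 99  13/ 71   1/ 15   7/  0   5/ 10  10/ 16   6/  9  16/ 11  48/ 48  86/ 80  97/ 92 104/ 98 123/116 131/124 106/100 108/102  31/ 28  11/ 13  16/ 16  15/ 23
262 []  15/103   4/ 88  13/ 25  13/  7  10/  8  16/ 15   0/ 10  10/ 13  52/ 48 109/102 144/134 132/125  99/ 91  93/ 89  89/ 84  74/ 67  26/ 24  18/ 15  12/ 10  15/ 19
264 []  22/106  12/ 91   6/ 31  12/  7   0/  5  10/ 13   7/  7  12/ 12  42/ 41  79/ 74  98/ 92  96/ 89  96/ 91  94/ 87  91/ 85  74/ 78  32/ 73  12/ 51  18/ 64  11/ 83
266 []  12/101  16/ 99  14/ 79  11/ 42  13/ 16   4/  1   9/  2  12/ 14  40/ 37  76/ 70 100/ 93  98/ 92  94/ 89  94/ 87  91/ 82  73/ 82  30/ 96  13/102  22/104  19/103
268 []  19/101  17/100  21/104  16/102  15/ 88   5/ 57   3/ 26  17/ 27  40/ 54  77/ 80 101/ 93  97/ 94  78/ 89  70/ 93  50/ 93  30/ 98  22/102  29/102  17/102  16/ 98
270 []  18/101  18/102  18/102  25/103  18/103  22/103  12/100  13/ 97  16/103  53/ 91  99/ 50 110/ 42  82/ 65  87/104 120/122 109/108 107/106 117/108  84/ 88  31/ 39
272 []  16/101  14/100  11/101  13/101  12/101  14/102  21/101  39/102  48/102  73/ 89 107/ 34 111/ 29 100/ 42  93/ 75 104/ 96 110/102 119/109 104/ 95  98/ 89  47/ 42
274 []  19/102  28/100  41/100  45/ 94  64/ 98  88/ 98 101/ 99 114/102 106/ 95 103/ 86 102/ 35 108/ 30 102/ 45  95/ 77 103/ 96 101/ 95  98/ 91 104/ 95 101/ 93  56/ 52
276 [] 118/119 128/122 125/112 106/ 96 105/ 95 105/ 95 105/ 96 104/ 97 105/ 98 103/ 88 101/ 41 106/ 28  98/ 35  92/ 69 107/ 99 130/121 167/155 179/166 183/170 111/102
sleeve mid 0 0 [273.4 263.3] [374.37 266.98]
sleeve mid 1 0 [273.62 263.47] [374.13 266.68]
sleeve mid 0 1 [273.07 263.43] [374.72 266.8 ]
peg mid 0 0 [273.96 272.99] [373.33 274.  ]
peg mid 1 0 [274.18 273.16] [373.09 273.71]
peg mid 0 1 [273.64 273.12] [373.66 273.83]
```

The wrist view has the peg foot at column 320 and the sleeve at 318.6. The move drifted about 1.2 mm in y and 1.1 mm in x. I correct both and lower partway with a force check.

>>> apply_moves([
  [1, 1, 0, 0, 0, 0, 18],
  [0, 0, 0, 0, 0, 0, 18],
  [0, 0, 3, 0, 0, 0, 18],
  [0, 0, 4, 0, 0, 0, 18],
  [0, 0, 4, 0, 0, 0, 18],
  [0, 0, 3, 0, 0, 0, 18],
  [0, 0, 0, 0, 0, 0, 18],
])

```text
t: 11.68
eef_pos: [0.5946, 0.0095, -0.0096]
eef_rot: [-3.141, -0.0, 2.869]
wrist_force: [0.1, 0.0, -0.8]
opening: 0.025
```

Run:
```python
from h import *
o=arm.get_obs();print({k:np.round(v,4).tolist() for k,v in o.items() if k in('t','eef_pos','eef_rot','wrist_force','opening')})
a,_,_=snap('wrist','w7');b,_,_=snap('side','side7')
f=lambda im,u,v:cv2.resize(im[v-35:v+35,u-35:u+35,::-1],(390,390),interpolation=2)
cv2.imwrite('pics/c7.png',np.hstack([f(b,270,268),f(a,318,310)]))
```

```text
{'t': 11.675, 'eef_pos': [0.5946, 0.0095, -0.0096], 'eef_rot': [-3.1415, -0.0005, 2.8688], 'wrist_force': [0.1309, 0.0049, -0.831], 'opening': 0.025}
```

View pics/c7.png

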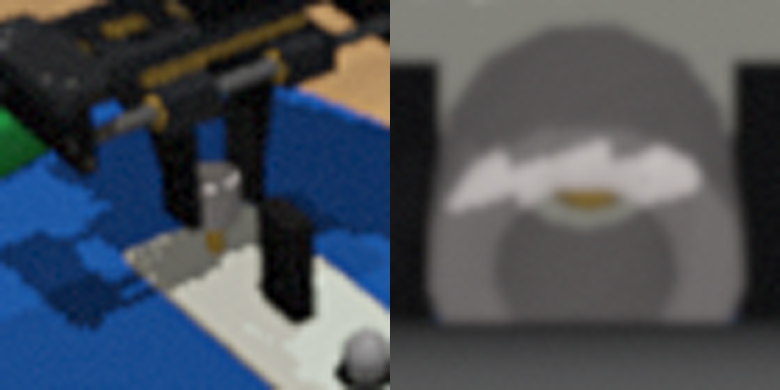

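The peg tip shows through the bore, centred at about column 317, and the force is near zero. I lower it onto the slab.

>>> apply_moves([
  [0, 0, 3, 0, 0, 0, 18],
  [0, 0, 4, 0, 0, 0, 18],
  [0, 0, 4, 0, 0, 0, 18],
  [0, 0, 4, 0, 0, 0, 18],
  [0, 0, 2, 0, 0, 0, 18],
  [0, 0, 1, 0, 0, 0, 18],
  [0, 0, 0, 0, 0, 0, 18],
])

```text
t: 12.65
eef_pos: [0.5949, 0.0095, -0.0272]
eef_rot: [3.142, 0.0, 2.869]
wrist_force: [0.1, -0.4, -0.3]
opening: 0.0251
```

>>> apply_moves([
  [0, 0, 0.7, 0, 0, 0, 18],
  [0, 0, 0, 0, 0, 0, 28],
  [0, 0, 0, 0, 0, 0, 34],
  [0, 0, 0, 0, 0, 0, 42],
  [0, 0, 0, 0, 0, 0, 42],
  [0, 0, 0, 0, 0, 0, 42],
  [0, 0, -5, 0, 0, 0, 42],
  [0, 0, -12, 0, 0, 0, 42],
  [0, 0, -18, 0, 0, 0, 42],
  [0, 0, -18, 0, 0, 0, 42],
  [0, 0, -18, 0, 0, 0, 42],
  [0, 0, -14, 0, 0, 0, 50],
  [0, 0, -6, 0, 0, 0, 50],
  [0, 0, 0, 0, 0, 0, 50],
])

```text
t: 14.4
eef_pos: [0.595, 0.0095, 0.0633]
eef_rot: [3.142, 0.0, 2.869]
wrist_force: [0.2, 0.3, 0.0]
opening: 0.0499
```

Run:
```python
from h import *
o=arm.get_obs();print({k:np.round(v,4).tolist() for k,v in o.items() if k in('t','eef_pos','eef_rot','wrist_force','opening')})
a,_,_=snap('wrist','w8');b,_,_=snap('side','side8')
f=lambda im,u,v:cv2.resize(im[v-35:v+35,u-35:u+35,::-1],(390,390),interpolation=2)
cv2.imwrite('pics/c8.png',f(b,280,278))
```

```text
{'t': 14.4, 'eef_pos': [0.595, 0.0095, 0.0633], 'eef_rot': [3.1415, 0.0004, 2.8687], 'wrist_force': [0.2325, 0.3187, 0.0177], 'opening': 0.0499}
```

View pics/c8.png

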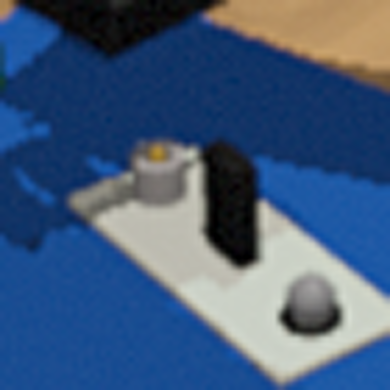

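View pics/w8.png

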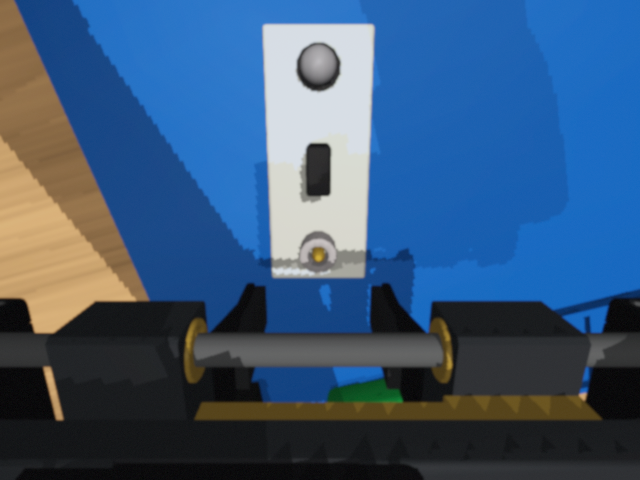

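The sleeve sits on the brass peg at wrist pixel (318,252), with the peg tip showing through the bore. The ball is in its pocket at (318,66), and the grip post is at (318,168). I compute the post offset next.

Run:
```python
from h import *
z=load('w8');p=z['p'];T=np.array([.595,.0095]);a=2.8687
X=np.array([np.cos(a),np.sin(a)]);Y=np.array([X[1],-X[0]])
m=(p.max(2)<60).astype(np.uint8);m[:130]=0;m[205:]=0;m[:,:295]=0;m[:,:295]=0;m[:,340:]=0
uv=np.argwhere(m)[:,::-1];P=pts(z,uv);t=P[:,2]>.055
print(uv.min(0),uv.max(0),uv[t].min(0),uv[t].max(0),P[t].mean(0))
Q=plane(z,[uv[t].min(0)-.5,uv[t].max(0)+.5],.06)[:,:2]-T;print(np.c_[Q@X,Q@Y]*1e3)
hsv=cv2.cvtColor(p,cv2.COLOR_RGB2HSV)
k=((hsv[:,:,1]<70)&(hsv[:,:,2]>100)).astype(np.uint8);k[278:]=0;k[:,:255]=0;k[:,385:]=0
c=max(cv2.findContours(k,0,2)[0],key=cv2.contourArea)[:,0]
Q=plane(z,c,.006)[:,:2]-T;L=np.c_[Q@X,Q@Y].astype(np.float32)*1000;print(cv2.minAreaRect(L))
print('sleeve',(plane(z,(318.5,252),.028)[:,:2]-T)@X,(plane(z,(318.5,252),.028)[:,:2]-T)@Y)
```

```text
[307 144] [329 194] [307 144] [329 194] [0.53768344 0.02544796 0.05927646]
[[73.28820582 -6.03399146]
 [46.08193318  6.42067577]]
((59.1406364440918, 0.08528518676757812), (167.51454162597656, 69.63059997558594), 0.06727883964776993)
sleeve [0.00223639] [0.00041296]
```

>>> apply_moves([
  [6, 0, 0, 0, 0, 0, 50],
  [14, 0, 0, 0, 0, 0, 50],
  [18, 0, 0, 0, 0, 0, 50],
  [14, 0, 0, 0, 0, 0, 50],
  [7, 0, 4, 0, 0, 0, 50],
  [0, 0, 10, 0, 0, 0, 50],
  [0, 0, 16, 0, 0, 0, 50],
  [0, 0, 18, 0, 0, 0, 50],
  [0, 0, 16, 0, 0, 0, 50],
  [0, 0, 10, 0, 0, 0, 50],
  [0, 0, 5, 0, 0, 0, 50],
  [0, 0, 2, 0, 0, 0, 50],
  [0, 0, 0, 0, 0, 0, 50],
])

```text
t: 16.12
eef_pos: [0.5384, 0.0254, -0.0176]
eef_rot: [3.141, 0.001, 2.869]
wrist_force: [-0.1, 0.1, 0.3]
opening: 0.0499
```

Run:
```python
from h import *
o=arm.get_obs();print({k:np.round(v,4).tolist() for k,v in o.items() if k in('t','eef_pos','eef_rot','wrist_force','opening')})
a,_,_=snap('wrist','w9');b,_,_=snap('side','side9')
f=lambda im,u,v:cv2.resize(im[v-45:v+45,u-45:u+45,::-1],(390,390),interpolation=2)
cv2.imwrite('pics/c9.png',np.hstack([f(b,280,270),cv2.resize(a[150:350,220:420,::-1],(390,390))]))
```

```text
{'t': 16.125, 'eef_pos': [0.5384, 0.0254, -0.0176], 'eef_rot': [3.1414, 0.0006, 2.8688], 'wrist_force': [-0.0983, 0.0955, 0.3248], 'opening': 0.0499}
```

View pics/c9.png

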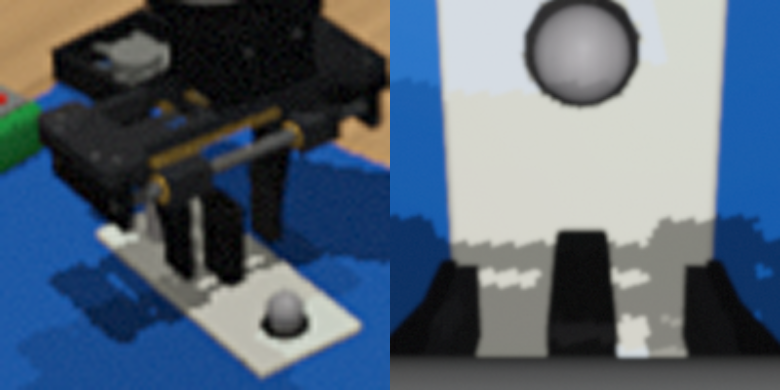

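The fingers straddle the post and are centred on it, and the ball is in its pocket. I close in small steps.

>>> apply_moves([
  [0, 0, 0, 0, 0, 0, 40],
  [0, 0, 0, 0, 0, 0, 32],
  [0, 0, 0, 0, 0, 0, 26],
  [0, 0, 0, 0, 0, 0, 21],
  [0, 0, 0, 0, 0, 0, 17],
  [0, 0, 0, 0, 0, 0, 14],
  [0, 0, 0, 0, 0, 0, 11],
  [0, 0, 0, 0, 0, 0, 8],
  [0, 0, 0, 0, 0, 0, 5],
  [0, 0, 0, 0, 0, 0, 5],
])

```text
t: 17.48
eef_pos: [0.538, 0.0255, -0.018]
eef_rot: [3.141, 0.0, 2.869]
wrist_force: [0.2, -0.2, -0.3]
opening: 0.0139
```

Run:
```python
from h import *
o=arm.get_obs();print(o['opening'],o['eef_pos'])
# collar: subpixel rows in both views from t=0 images
from numpy.linalg import inv
def proj(z,P):
    fx,fy,cx,cy=z['k'];c=inv(z['pose'])@np.append(P,1);return np.array([cx-fx*c[0]/c[2],cy+fy*c[1]/c[2]])
for n,r in [('side0',(384,158,404,182)),('scene0',(155,380,186,412))]:
    z=load(n);cv2.imwrite(f'pics/col_{n}.png',cv2.resize(z['p'][r[1]:r[3],r[0]:r[2],::-1],None,fx=18,fy=18,interpolation=0))
z=load('side0');hsv=cv2.cvtColor(z['p'],cv2.COLOR_RGB2HSV);m=((hsv[:,:,1]<40)&(hsv[:,:,2]>150)).astype(np.uint8)
m[:222]=0;m[247:]=0;m[:,:335]=0;m[:,378:]=0
cv2.imwrite('pics/pad.png',np.hstack([cv2.resize(z['p'][215:255,330:385,::-1],(400,290),interpolation=0),cv2.resize(load('scene0')['p'][325:390,230:295,::-1],(290,290),interpolation=0)]))
```

```text
0.013901988692903136 [ 0.53804369  0.02548449 -0.01795619]
```

View pics/col_side0.png

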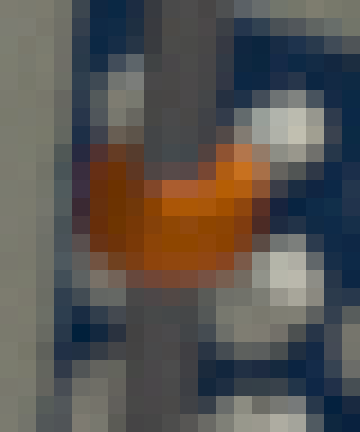

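View pics/col_scene0.png

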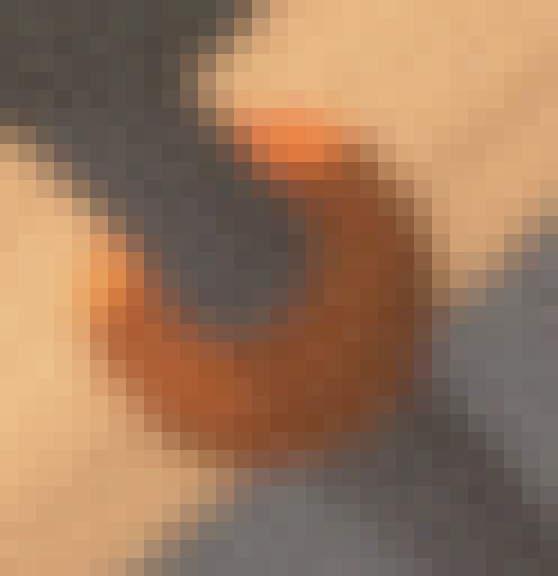

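View pics/pad.png

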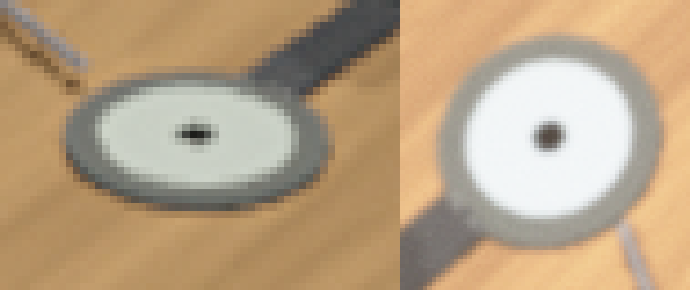

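Run:
```python
from h import *
def ray(z,uv):
    fx,fy,cx,cy=z['k'];c=np.array([(uv[0]-cx)/fx,-(uv[1]-cy)/fy,-1]);r=z['pose'][:3,:3]@c;return z['pose'][:3,3],r/np.linalg.norm(r)
def tri(a,b):
    (o1,r1),(o2,r2)=a,b;s=np.linalg.lstsq(np.c_[r1,-r2],o2-o1,rcond=None)[0];p,q=o1+s[0]*r1,o2+s[1]*r2;return (p+q)/2,np.linalg.norm(p-q)
s,c=load('side0'),load('scene0')
print('collar',tri(ray(s,(393.4,168.8)),ray(c,(168.9,395.3))))
print('pad',plane(s,(356.45,232.7),.004),plane(c,(262.7,355.0),.004),tri(ray(s,(356.45,232.7)),ray(c,(262.7,355.0))))
def at_y(r,y): return r[0]+r[1]*((y-r[0][1])/r[1][1])
for y in (-.497,-.502): print(at_y(ray(s,(393.4,168.8)),y),at_y(ray(c,(168.9,395.3)),y))
# tray reference comparison: known tray points at start in both cams (post top center, measured by wrist as .5385,.0262,.06)
def proj(z,P):
    fx,fy,cx,cy=z['k'];q=np.linalg.inv(z['pose'])@np.append(P,1);return np.array([cx-fx*q[0]/q[2],cy+fy*q[1]/q[2]])
print('collar proj px/mm z', [(proj(z,(.547,-.5,.15))-proj(z,(.547,-.5,.14))) for z in (s,c)])
```

```text
collar (array([ 0.54442462, -0.50216148,  0.14551732]), np.float64(0.0004239432012915021))
pad [[ 0.55079319 -0.31292363  0.004     ]] [[ 0.54948543 -0.31229396  0.004     ]] (array([ 0.55001633, -0.3122514 ,  0.0046459 ]), np.float64(0.0006254289317766805))
[ 0.54192349 -0.497       0.14783289] [ 1.4116539 -0.497      1.8982499]
[ 0.54455925 -0.502       0.14545929] [ 0.59043387 -0.502       0.23887895]
collar proj px/mm z [array([ 0.24002922, -3.02240569]), array([-1.64048131, -1.9451449 ])]
```

Gripped, with the opening at 13.9 mm on the 14 mm post. By ray triangulation the pad is at (0.550, -0.3125) and the collar's middle is at z ≈ 0.1455. They are 190 mm apart horizontally, as described. I lift gently.

>>> apply_moves([
  [0, 0, -2, 0, 0, 0, 5],
  [0, 0, -4, 0, 0, 0, 5],
  [0, 0, -7, 0, 0, 0, 5],
  [0, 0, -10, 0, 0, 0, 5],
  [0, 0, -12, 0, 0, 0, 5],
  [0, 0, -12, 0, 0, 0, 5],
  [0, 0, -12, 0, 0, 0, 5],
  [0, 0, -12, 0, 0, 0, 5],
  [0, 0, -12, 0, 0, 0, 5],
  [0, 0, -12, 0, 0, 0, 5],
  [0, 0, -12, 0, 0, 0, 5],
  [0, 0, -12, 0, 0, 0, 5],
  [0, 0, -10, 0, 0, 0, 5],
  [0, 0, -7, 0, 0, 0, 5],
  [0, 0, -5, 0, 0, 0, 5],
  [0, 0, -3, 0, 0, 0, 5],
  [0, 0, -1.5, 0, 0, 0, 5],
  [0, 0, 0, 0, 0, 0, 5],
  [0, 0, 0, 0, 0, 0, 5],
])

```text
t: 19.85
eef_pos: [0.5379, 0.0254, 0.1273]
eef_rot: [-3.142, -0.0, 2.869]
wrist_force: [0.9, 0.4, -2.8]
opening: 0.0135
```

Run:
```python
from h import *
o=arm.get_obs();print({k:np.round(v,4).tolist() for k,v in o.items() if k in('t','eef_pos','eef_rot','wrist_force','opening')})
a,_,_=snap('wrist','w10');b,_,_=snap('side','side10')
cv2.imwrite('pics/c10.png',np.hstack([cv2.resize(b[160:320,190:350,::-1],(400,400)),cv2.resize(a[100:350,195:445,::-1],(400,400))]))
```

```text
{'t': 19.85, 'eef_pos': [0.5379, 0.0254, 0.1273], 'eef_rot': [-3.1415, -0.0003, 2.8689], 'wrist_force': [0.9063, 0.3552, -2.7876], 'opening': 0.0135}
```

View pics/c10.png

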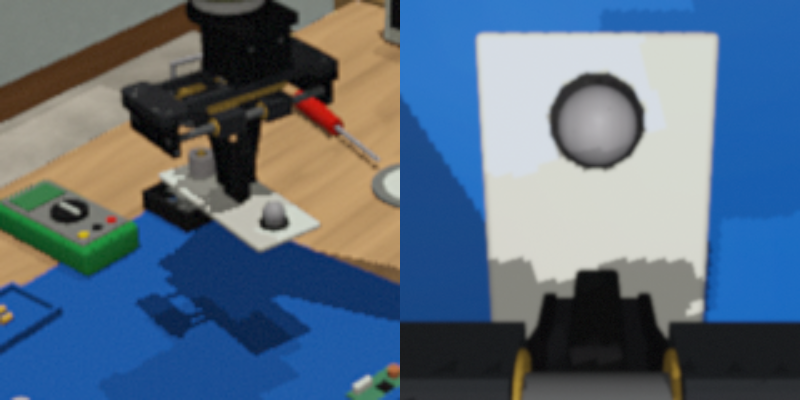

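The tray is off the bench and level, with the ball in its pocket and the sleeve on its peg. I turn it back towards the starting yaw to clear the stand's head.

>>> apply_moves([
  [0, 0, 0, 0, 0, 0.03, 5],
  [0, 0, 0, 0, 0, 0.06, 5],
  [0, 0, 0, 0, 0, 0.09, 5],
  [0, 0, 0, 0, 0, 0.1, 5],
  [0, 0, 0, 0, 0, 0.1, 5],
  [0, 0, 0, 0, 0, 0.1, 5],
  [0, 0, 0, 0, 0, 0.1, 5],
  [0, 0, 0, 0, 0, 0.1, 5],
  [0, 0, 0, 0, 0, 0.1, 5],
  [0, 0, 0, 0, 0, 0.1, 5],
  [0, 0, 0, 0, 0, 0.1, 5],
  [0, 0, 0, 0, 0, 0.1, 5],
  [0, 0, 0, 0, 0, 0.1, 5],
  [0, 0, 0, 0, 0, 0.06, 5],
  [0, 0, 0, 0, 0, 0.03, 5],
  [0, 0, 0, 0, 0, 0, 5],
  [0, 0, 0, 0, 0, 0, 5],
])

```text
t: 22.08
eef_pos: [0.538, 0.0254, 0.1276]
eef_rot: [3.142, 0.0, 1.599]
wrist_force: [0.2, -0.3, -3.1]
opening: 0.014
```

>>> apply_moves([
  [-4, 0, 0, 0, 0, 0, 5],
  [-10, 0, 0, 0, 0, 0, 5],
  [-16, 0, 0, 0, 0, 0, 5],
  [-21, 0.5, 0, 0, 0, 0, 5],
  [-24, 0.5, 0, 0, 0, 0, 5],
  [-24, 0.5, 0, 0, 0, 0, 5],
  [-24, 0.5, 0, 0, 0, 0, 5],
  [-24, 0.5, 0, 0, 0, 0, 5],
  [-24, 0, 0, 0, 0, 0, 5],
  [-24, 0, 0, 0, 0, 0, 5],
  [-24, 0, 0, 0, 0, 0, 5],
  [-24, 0, 0, 0, 0, 0, 5],
  [-24, 0, 0, 0, 0, 0, 5],
  [-21, 0, 0, 0, 0, 0, 5],
  [-17, 0, 0, 0, 0, 0, 5],
  [-13, 0, 0, 0, 0, 0, 5],
  [-9, 0, 0, 0, 0, 0, 5],
  [-6, 0, 0, 0, 0, 0, 5],
  [-3, 0, 0, 0, 0, 0, 5],
  [-2, 0, 0, 0, 0, 0, 5],
])

```text
t: 24.58
eef_pos: [0.5502, -0.3121, 0.1276]
eef_rot: [3.141, -0.0, 1.599]
wrist_force: [0.7, 0.0, -2.9]
opening: 0.0138
```

>>> apply_moves([
  [0, 0, 0, 0, 0, 0, 5],
  [0, 0, 0, 0, 0, 0, 5],
  [0, 0, 0, 0, 0, 0, 5],
])

```text
t: 24.95
eef_pos: [0.5501, -0.3122, 0.1276]
eef_rot: [3.141, -0.0, 1.599]
wrist_force: [0.5, -0.3, -3.7]
opening: 0.0135
```

Run:
```python
from h import *
o=arm.get_obs();print({k:np.round(v,4).tolist() for k,v in o.items() if k in('t','eef_pos','eef_rot','wrist_force','opening')})
a,_,_=snap('wrist','w11');b,_,_=snap('side','side11');c,_,_=snap('scene','scene11')
cv2.imwrite('pics/c11.png',np.hstack([cv2.resize(b[100:260,300:460,::-1],(400,400)),cv2.resize(c[270:430,130:330,::-1],(400,320))[:,:].copy() if False else cv2.resize(c[260:420,140:300,::-1],(400,400))]))
```

```text
{'t': 24.95, 'eef_pos': [0.5501, -0.3122, 0.1276], 'eef_rot': [3.1415, -0.0001, 1.5991], 'wrist_force': [0.5292, -0.3215, -3.7022], 'opening': 0.0135}
```

View pics/c11.png

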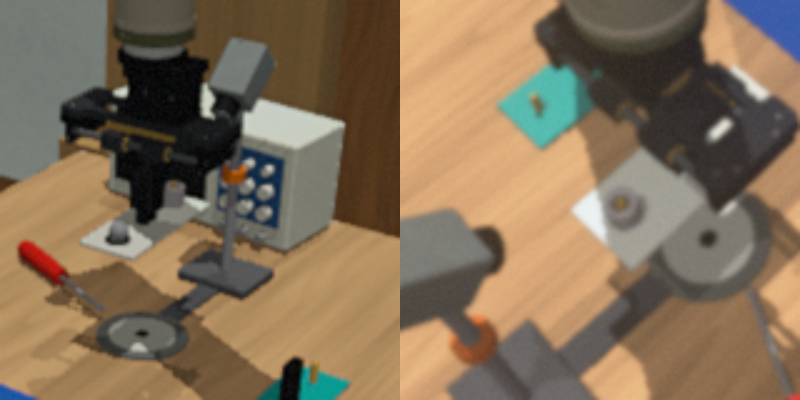

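View pics/w11.png

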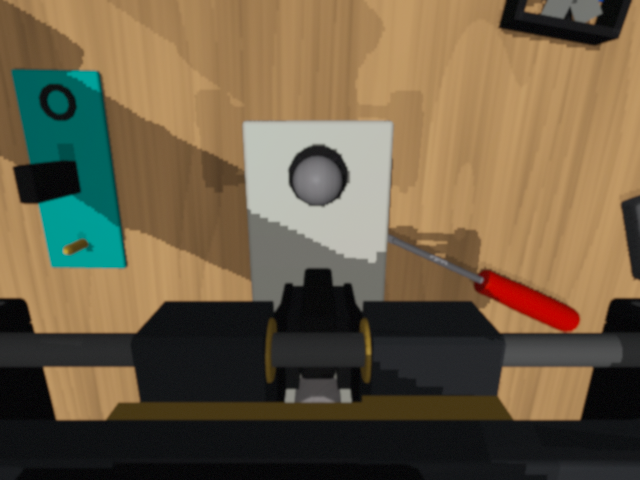

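The ball is in its pocket at (318,177) and the sleeve is on its peg in both fixed views. I now check tray height, tilt and centring by depth.

Run:
```python
from h import *
a=1.599;X=np.array([np.cos(a),np.sin(a)]);Y=np.array([X[1],-X[0]]);T=np.array([.550,-.3125])
for n in ['w11','side11','scene11','w8']:
    z=load(n);hsv=cv2.cvtColor(z['p'],cv2.COLOR_RGB2HSV)
    m=(hsv[:,:,1]<75)&(hsv[:,:,2]>90)&(z['d']>0);uv=np.argwhere(m)[:,::-1];P=pts(z,uv)
    if n=='w8': k=(P[:,2]>-.006)&(P[:,2]<.012)&(np.linalg.norm(P[:,:2]-[.538,.0254],axis=1)<.09)
    else: k=(np.abs(P[:,2]-.15)<.012)&(np.linalg.norm(P[:,:2]-T,axis=1)<.095)
    P=P[k]
    d=P[:,:2]-P[:,:2].mean(0);A=np.c_[d@X,d@Y,np.ones(len(P))];s,*_=np.linalg.lstsq(A,P[:,2],rcond=None)
    r=P[:,2]-A@s;g=np.abs(r)<.002;s,*_=np.linalg.lstsq(A[g],P[g,2],rcond=None)
    Q=(P[g,:2]-T)@np.c_[X,Y]*1e3
    print(n,len(P),'top z',s[2].round(4),'slopes deg',np.degrees(s[:2]).round(2),'X',np.percentile(Q[:,0],[1,99]).round(1),'Y',np.percentile(Q[:,1],[1,99]).round(1))
    if n=='scene11':
        # collar z by depth & pad centre now
        m=(hsv[:,:,0]<18)&(hsv[:,:,1]>140);m[:380]=0;m[412:]=0;m[:,:155]=0;m[:,186:]=0
print(plane(load('scene11'),(140+708/2.5-.5,260+239/2.5-.5),.004),plane(load('side11'),(300+142/2.5-.5,100+333/2.5-.5),.004))
```

```text
w11 21230 top z 0.1501 slopes deg [-0.04 -0.1 ] X [-62.4  83.8] Y [-34.1  34. ]
side11 479 top z 0.1518 slopes deg [-0.17  0.72] X [-79.8  87.2] Y [-36.1  33.2]
scene11 1343 top z 0.1521 slopes deg [-0.02 -0.26] X [-84.3  82.4] Y [-32.9  35.3]
w8 22026 top z 0.0046 slopes deg [-0.02 -0.1 ] X [288.4 389.5] Y [-86.2  80.1]
[[ 0.8038483  -0.07440757  0.004     ]] [[ 0.55115261 -0.31265785  0.004     ]]
```

Run:
```python
from h import *
for n,roi in [('side0',(380,150,410,190)),('side11',(380,150,410,190)),('scene0',(150,380,190,412)),('scene11',(150,380,190,412))]:
    z=load(n);hsv=cv2.cvtColor(z['p'],cv2.COLOR_RGB2HSV)
    m=(hsv[:,:,0]<18)&(hsv[:,:,1]>140)&(hsv[:,:,2]>70)&(z['d']>0);k=np.zeros_like(m);k[roi[1]:roi[3],roi[0]:roi[2]]=1;m&=k
    P=pts(z,np.argwhere(m)[:,::-1]);P=P[np.linalg.norm(P[:,:2]-[.545,-.502],axis=1)<.02]
    print(n,len(P),np.percentile(P[:,2],[1,10,50,75,90,99]).round(4))
```

```text
side0 56 [0.1359 0.1401 0.1483 0.1521 0.1531 0.1545]
side11 56 [0.1353 0.1413 0.148  0.151  0.1529 0.1557]
scene0 175 [0.1409 0.146  0.1523 0.1534 0.1543 0.1565]
scene11 176 [0.1403 0.1461 0.152  0.1533 0.1541 0.156 ]
```

>>> apply_moves([
  [0, 0, -0.6, 0, 0, 0, 5],
  [0, 0, 0, 0, 0, 0, 5],
  [0, 0, 0, 0, 0, 0, 5],
  [0, 0, 0, 0, 0, 0, 5],
  [0, 0, 0, 0, 0, 0, 5],
  [0, 0, 0, 0, 0, 0, 5],
])

```text
t: 25.85
eef_pos: [0.55, -0.3124, 0.1281]
eef_rot: [3.142, -0.0, 1.599]
wrist_force: [0.9, -0.2, -2.4]
opening: 0.0138
```

Run:
```python
from h import *
b,_,_=snap('side','side12');o=arm.get_obs()
print(o['t'],o['eef_pos'],o['qvel'],o['opening'])
```

```text
25.9 [ 0.55000432 -0.31240897  0.12816028] [-1.09644053e-03  9.24959641e-05 -5.86807062e-04 -9.04338443e-04
 -4.81120271e-04  2.54524263e-04  9.01494590e-04] 0.014133209752986955
```

View pics/side12.png

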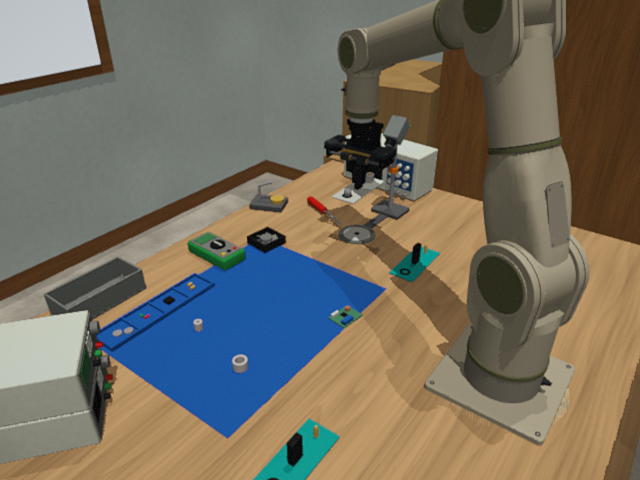

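The small sleeve at (198,324) and the large one at (240,363) are where they started, as are the meter, fan, board and driver. The tray is held still over the pad.

```bash
python3 -c "
from cell import arm
print(arm.finish_job())"
```

```text
the job is handed in; nothing more can be done
None
```

I placed the middle sleeve over the brass peg and let go of it. I then lifted the white tray by its post and carried it to the stand. I handed in at about 26 s, with the tray held still over the pad.

**Last checks:**
- **Ball and sleeve:** at the last close look, just before a final 0.6 mm raise, the ball was in its pocket and the sleeve was on the peg.
- **Centring:** the tool stood within about 1 mm of the measured pad centre (0.550, -0.3125).
- **Level:** the tilt was about 0.1° in the wrist camera. The coarser side view read up to 0.7°.
- **Height:** the underside was at about 146 mm. The collar's middle came out at 145.5 mm by two-view rays and about 146–147 mm by depth, so I raised the tray 0.6 mm to split the difference.
- **Other things on the bench:** the two other sleeves, collar, meter, fan, board and driver look unmoved in the final side picture.

**What disagreed or failed:** the first grasp closed on air above the sleeve. The cameras showed that the fingertips really end about 38 mm above the reported tool point, against the description. I corrected for that in every later move; nothing was touched or shifted by the miss.

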